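# Set up the painter's bridge over the glass

### The job

Set up the painter's bridge over the glass block that stands between the two steel feet. First clear every squat jar standing near that block away onto the cork board, standing upright and fully on it, and slide a pair of equal sleeves down over the two studs, choosing the lowest size that still holds the bridge clear above the glass; only then lay the wooden bridge centred and square across both sleeves. Leave all the glass blocks and the glass dish where they stand.

Things in the scene. Friction and masses are not known exactly. Their poses are not given: they have to be found in the camera images.
- feet: Two identical dark steel foot plates fixed to the table (one body), each 50 x 50 x 6 mm with an upright steel stud (14 mm diameter, chamfered, its top 26 mm above the table). Origin on the table midway between the studs; its y axis runs from the right stud to the left stud (300 mm apart), z up. The glass block being painted stands between the feet, its centre within 20 mm of this origin.
- bridge_mid (a point): The centre of the bridge bar (10 mm above its underside); axes as the bridge.
- stud_left (a point): Point on the axis of the left stud (feet +y side), on top of its foot plate, 6 mm above the table.
- stud_right (a point): The same on the right stud (feet -y side).
- bridge: The painter's bridge: loose flat wooden bar 45 x 360 x 20 mm, 0.2 kg, at the start lying on the table beyond the feet. Origin at the centre of its underside; y along its length, z up. Either end may go to either foot.
- board: Fixed flat cork board for the jars, 140 (x) x 230 (y) x 6 mm, no rim. Origin at the centre of its underside; its top is 6 mm above the table.
- sleeve_low_1_mid (a point): Loose plain aluminium spacer sleeve, 30 mm tall, outside diameter 32 mm, bore 17 mm, standing upright among the other sleeves. This point is the middle of the sleeve: on its axis, halfway up; z along the axis.
- sleeve_low_2_mid (a point): Loose plain aluminium spacer sleeve, 30 mm tall, outside diameter 32 mm, bore 17 mm, standing upright among the other sleeves. This point is the middle of the sleeve: on its axis, halfway up; z along the axis.
- glass_low: Cast glass block, round, slightly tapered, 60 mm across the base, 26 mm tall. Origin at the centre of its underside. Of the three glass blocks, one stands between the feet; the other two stand aside on the table.
- sleeve_mid_1_mid (a point): Loose plain aluminium spacer sleeve, 44 mm tall, outside diameter 32 mm, bore 17 mm, standing upright among the other sleeves. This point is the middle of the sleeve: on its axis, halfway up; z along the axis.
- sleeve_mid_2_mid (a point): Loose plain aluminium spacer sleeve, 44 mm tall, outside diameter 32 mm, bore 17 mm, standing upright among the other sleeves. This point is the middle of the sleeve: on its axis, halfway up; z along the axis.
- glass_mid: Cast glass block, round, slightly tapered, 60 mm across the base, 42 mm tall. Origin at the centre of its underside. Of the three glass blocks, one stands between the feet; the other two stand aside on the table.
- sleeve_high_1_mid (a point): Loose plain aluminium spacer sleeve, 58 mm tall, outside diameter 32 mm, bore 17 mm, standing upright among the other sleeves. This point is the middle of the sleeve: on its axis, halfway up; z along the axis.
- sleeve_high_2_mid (a point): Loose plain aluminium spacer sleeve, 58 mm tall, outside diameter 32 mm, bore 17 mm, standing upright among the other sleeves. This point is the middle of the sleeve: on its axis, halfway up; z along the axis.
- glass_high: Cast glass block, round, slightly tapered, 60 mm across the base, 56 mm tall. Origin at the centre of its underside. Of the three glass blocks, one stands between the feet; the other two stand aside on the table.
- jar_1: Squat closed pigment jar with a white cap, 50 mm diameter, 36 mm tall, standing upright near the glass block between the feet; may be absent. Origin at the centre of its underside, z up.
- jar_2: Squat closed pigment jar with a white cap, 50 mm diameter, 36 mm tall, standing upright near the glass block between the feet; may be absent. Origin at the centre of its underside, z up.
- jar_3: Squat closed pigment jar with a white cap, 50 mm diameter, 36 mm tall, standing upright near the glass block between the feet; may be absent. Origin at the centre of its underside, z up.
- jar_4: Squat closed pigment jar with a white cap, 50 mm diameter, 36 mm tall, standing upright near the glass block between the feet; may be absent. Origin at the centre of its underside, z up.
- dish: Bystander: low glass dish, 76 mm diameter, 22 mm tall. Origin at the centre of its underside.
Not all that is in view belongs to the job. What is shaped like the jar_4 but blue is not meant.

How it is judged:
On the way, in this order (a step that is already met when the one before it is completed fails the run):
1. Every jar present stands upright on the cork board and the right pair of sleeves is down on the two studs (x of jar_1 in the frame of board between -0.06 and 0.06 m and y of jar_1 in the frame of board between -0.105 and 0.105 m and height (world z) of jar_1 between 0.004 and 0.012 m and angle between each of jar_1, jar_2, jar_3, jar_4's own z axis and vertical below 0.1 rad and linear speed of each of jar_1, jar_2, jar_3, jar_4 below 0.02 m/s and x of jar_2 in the frame of board between -0.06 and 0.06 m and y of jar_2 in the frame of board between -0.105 and 0.105 m and height (world z) of jar_2 between 0.004 and 0.012 m and x of jar_3 in the frame of board between -0.06 and 0.06 m and y of jar_3 in the frame of board between -0.105 and 0.105 m and height (world z) of jar_3 between 0.004 and 0.012 m and x of jar_4 in the frame of board between -0.06 and 0.06 m and y of jar_4 in the frame of board between -0.105 and 0.105 m and height (world z) of jar_4 between 0.004 and 0.012 m and ((horizontal distance between glass_low and feet below 0.05 m and horizontal distance between sleeve_low_1_mid and stud_left below 0.006 m and height (world z) of sleeve_low_1_mid between 0.017 and 0.025 m and horizontal distance between sleeve_low_2_mid and stud_right below 0.006 m and height (world z) of sleeve_low_2_mid between 0.017 and 0.025 m) or (horizontal distance between glass_low and feet below 0.05 m and horizontal distance between sleeve_low_2_mid and stud_left below 0.006 m and height (world z) of sleeve_low_2_mid between 0.017 and 0.025 m and horizontal distance between sleeve_low_1_mid and stud_right below 0.006 m and height (world z) of sleeve_low_1_mid between 0.017 and 0.025 m) or (horizontal distance between glass_mid and feet below 0.05 m and horizontal distance between sleeve_mid_1_mid and stud_left below 0.006 m and height (world z) of sleeve_mid_1_mid between 0.024 and 0.032 m and horizontal distance between sleeve_mid_2_mid and stud_right below 0.006 m and height (world z) of sleeve_mid_2_mid between 0.024 and 0.032 m) or (horizontal distance between glass_mid and feet below 0.05 m and horizontal distance between sleeve_mid_2_mid and stud_left below 0.006 m and height (world z) of sleeve_mid_2_mid between 0.024 and 0.032 m and horizontal distance between sleeve_mid_1_mid and stud_right below 0.006 m and height (world z) of sleeve_mid_1_mid between 0.024 and 0.032 m) or (horizontal distance between glass_high and feet below 0.05 m and horizontal distance between sleeve_high_1_mid and stud_left below 0.006 m and height (world z) of sleeve_high_1_mid between 0.031 and 0.039 m and horizontal distance between sleeve_high_2_mid and stud_right below 0.006 m and height (world z) of sleeve_high_2_mid between 0.031 and 0.039 m) or (horizontal distance between glass_high and feet below 0.05 m and horizontal distance between sleeve_high_2_mid and stud_left below 0.006 m and height (world z) of sleeve_high_2_mid between 0.031 and 0.039 m and horizontal distance between sleeve_high_1_mid and stud_right below 0.006 m and height (world z) of sleeve_high_1_mid between 0.031 and 0.039 m))), for 0.2 s.
2. The bridge lies across both sleeves (horizontal distance between bridge_mid and feet below 0.016 m and angle between the y axis of bridge_mid and the y axis of feet, either way round below 0.08 rad and angle between the z axis of bridge_mid and the z axis of feet, either way round below 0.03 rad and linear speed of bridge below 0.02 m/s and ((horizontal distance between glass_low and feet below 0.05 m and height (world z) of bridge_mid between 0.043 and 0.049 m) or (horizontal distance between glass_mid and feet below 0.05 m and height (world z) of bridge_mid between 0.057 and 0.063 m) or (horizontal distance between glass_high and feet below 0.05 m and height (world z) of bridge_mid between 0.071 and 0.077 m))), for 0.2 s.
At the end, for the whole second after the job is handed in: All jars upright on the board; the lowest sleeve pair that clears the glass (30 mm for 26, 44 for 42, 58 for 56) down on both foot plates within 6 mm of the studs; bridge resting on them, height to 3 mm, centred within 16 mm, square within 0.08 rad; glass moved under 20 mm (all of step 1 and all of step 2 and distance of each of glass_low, glass_mid, glass_high from where it was at the start of the episode below 0.02 m); the robot touches nothing.
It fails at once if the glass dish is pushed aside by more than 40 mm (distance of dish from where it was at the start of the episode above 0.04 m).
It fails at once if a glass block is overturned (angle between any of glass_low, glass_mid, glass_high's own z axis and vertical above 0.5 rad).
Of jar_1, jar_2, jar_3, jar_4 only 2 to 4 are there at a start; the rules pass over those that are not, and their reading is None.
At some moment in a run one of bridge, jar_1, jar_2, jar_3, jar_4 may be knocked a few centimetres aside while the robot is not near it.
It also fails if it takes over 210 s, if anything falls off the work surface, if the arm or the gripper's body presses on something with over 40 N, if the wrist force passes 120 N, or if a joint passes its speed limit or range.

### The arm

A 6-joint arm with a two-finger parallel gripper is mounted at the origin on the work surface. World frame = base frame: x ahead of the robot, y to its left, z up, the work surface at z = 0. Lengths are in m, angles in rad, forces in N, time in s.
With the tool pointing down it reaches from about 0.325 to 1 m from the base axis. Payload 5.1 kg.
Tool frame: the origin (TCP) lies where the fingers leave the gripper's body, on its centre line; the fingertips stand 73 mm ahead of it and the grasp point (between the pads) lies 54 mm ahead of it (arm.tip_extent is the distance from the TCP to the fingertips, in m); z points along the fingers, y is the line along which they close (so a half turn about z gives the same grasp; the last joint's range is limited). The gripper opens to 85 mm and grips with 20 to 120 N. Pads are 22 mm wide; open, the fingers measure 114 mm over their backs; the gripper's body (76 mm by 85 mm) begins 54 mm behind the grasp point. The pads swing forward as they close: fully open they stand 13 mm farther back than shut.
Start: joints at [1.058, 0.124, 1.65, -0, 1.367, -0.083], TCP at [0.271, 0.591, 0.304] pointing down, gripper open.
Joint ranges: [-2.61, 2.61], [-1.02, 2.33], [0.03, 2.71], [-1.35, 4.49], [0.32, 2.68], [-2.91, 2.91]. Speed limits (rad/s): [2.57, 2.57, 3.14, 3.14, 3.14, 3.14].

### API

Orientations are given as a rotation vector (axis times angle).
In Python, from rig import arm, snapshot, camera_info, job, spotter gives the robot as it stands. The module is installed in compiled form; this text tells all that it offers.
- The arm moves only by the shell command python3 -m inch 'ROWS' [OPENING] [FORCE]. ROWS is JSON, one flat list of numbers, 4 for each row, row after row: the shift along the tool's x, y, z in m, then the turn about the tool's z in degrees. A call has 1 to 12 rows; each row is the pose to reach, as a shift and turn from the pose commanded when the call began, along the tool's axes at that moment; what a row does not reach only later rows make up. A row lasts 1/12 s, in which the tool goes at most 41.7 mm and 7.16 degrees, less where a joint would pass 70% of its speed; a pose out of reach is approached as far as the arm can. A call with a gripper value outside its range is refused whole. OPENING is the finger opening in m, from 0 to 0.0854, set as the call begins (- or left out, the last holds). The fingers move at their own pace and stop on an object; FORCE is the grip in N (left out, the last holds). Time passes only in rows, so rows that repeat a pose let the fingers close. It gives the time, the measured TCP pose, the force, the opening and the grip force at its end, in the units of the state.
- arm.observe(): the state, without advancing time (a new reading comes with each control period).
- snapshot(name): name is "scene" or "top"; returns the picture (400x640x3 uint8, red, green, blue); there is no depth.
- camera_info(name): a dict with "vfov" (degrees; the focal length in pixels is half the picture's height over the tangent of half this angle, whatever the lens; pixels are square), "cx", "cy" (the principal point, pixels), "R" (3x3) and "t" (3): a world point X has camera coordinates R X + t. Camera axes: x right, y down, z forward; pixel columns grow to the right and rows downward; lengths in m; the calibration is good to about 2 mm. A picture is of the moment at which its call begins. camera_info takes no time and is no camera call.
- job.job_done(): hands the job in; it is judged then, once.
Trained networks look in the newest picture that a camera, given by its name, has taken for a name from the list of things; names that differ only in an ending like _2 or _b are one class to them, and where a whole thing is asked for, a point or a joint stands for the part that bears it (a point fixed in the world has none). Each returns a list of dicts, best first, with "conf" (0 to 1); they miss things now and then, are a little off and sometimes report something else, mostly with a low value. They report only what shows in the picture. A call takes as long as a camera call. They do not tell look-alikes from the thing itself.
- spotter.find_in(camera, name): "bbox" ([left, top, right, bottom] in pixels, round what is visible of it).
- spotter.trace(camera, name): "region" (400x640 bool, what is visible of it) and "bbox" ([left, top, right, bottom] in pixels, round what is visible of it).
The state is a dict: "time": time; "joint_positions": joint angles; "joint_vel": joint speeds; "tau": joint torques, N m; "position": TCP position; "ee_rot": TCP orientation; "wrist_force": force on the tool from outside, world axes, zero at the start; "moment": the same for the moment, N m; "grip_width": opening from 0.0 (shut) to 1.0 (fully open); "finger_force": force on a finger pad.
Only numpy, scipy, OpenCV 4.12 (cv2) and the standard library are available. Lean on these libraries where they do the work, as an engineer would, in place of code of your own. Each camera call takes 0.05 s, during which the arm holds its last target. There are 200 camera calls.

## Working session

There is one attempt and no reset: what is moved stays moved. The work goes in short steps, Python scripts to look and compute and a shell command to move; the robot and the scene stay as the last step left them, time stands still between calls to the robot, and variables do not carry over. Pictures are saved under pics/ and viewed, at most 14 in all, crops included, and the job is handed in when it is done.

```bash
mkdir -p pics; ls; python3 - <<'E'
from rig import arm, snapshot, camera_info
import cv2, numpy as np
np.set_printoptions(precision=4,suppress=True)
for n in("scene","top"):
    im=snapshot(n); cv2.imwrite(f"pics/{n}0.png",cv2.cvtColor(im,cv2.COLOR_RGB2BGR)); 
    c=camera_info(n); print(n,{k:np.array(v) for k,v in c.items()}, -np.array(c["R"]).T@np.array(c["t"]))
print(arm.observe())
E
```

```text
pics
scene {'vfov': array(55.6136), 'cx': array(316.7363), 'cy': array(196.1753), 'R': array([[-0.6836,  0.7297, -0.013 ],
       [ 0.3965,  0.3564, -0.846 ],
       [-0.6127, -0.5835, -0.533 ]]), 't': array([ 0.3513, -0.1803,  1.4909])} [1.2252 0.6778 0.6467]
top {'vfov': array(49.3025), 'cx': array(322.8894), 'cy': array(199.6155), 'R': array([[-0.0123, -0.9999,  0.0066],
       [-0.9901,  0.0112, -0.1397],
       [ 0.1396, -0.0082, -0.9902]]), 't': array([0.0616, 0.5405, 1.1287])} [0.3783 0.0648 1.1927]
{'time': 0.1, 'joint_positions': array([ 1.0584,  0.1244,  1.6515,  0.    ,  1.3675, -0.0826]), 'joint_vel': array([ 0.0002, -0.0003, -0.004 , -0.0018, -0.0026,  0.002 ]), 'tau': array([  0.0006, -42.4933, -36.6653,   0.    ,   0.0039,   0.    ]), 'position': array([0.2707, 0.5905, 0.3028]), 'ee_rot': array([-0.6698, -3.0688,  0.0028]), 'wrist_force': array([-0.2084,  0.2715,  0.0299]), 'moment': array([ 0.009 ,  0.0031, -0.016 ]), 'finger_force': 0.0, 'grip_width': 0.9973971213579366}
```

View pics/top0.png

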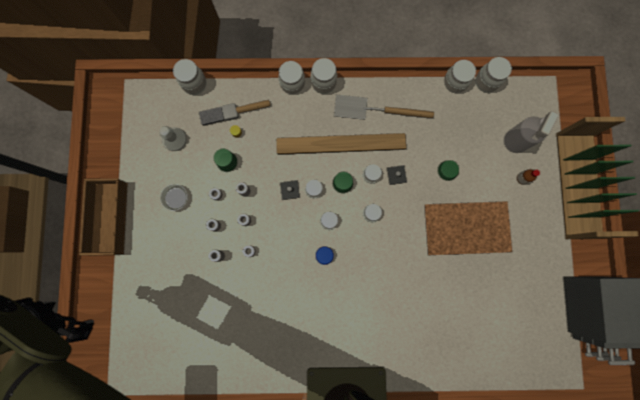

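View pics/scene0.png

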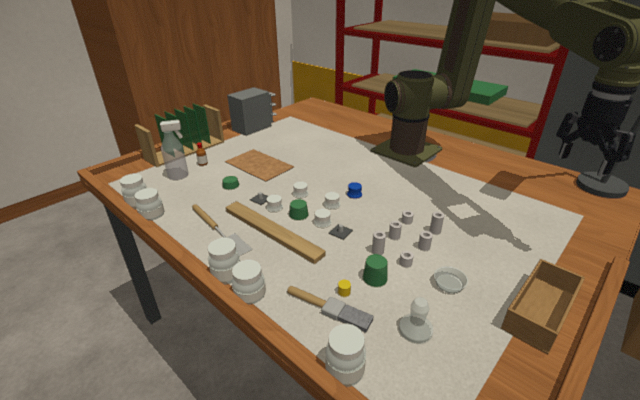

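The top view shows four white jars at (314,188), (373,173), (330,220) and (373,212). The blue look-alike is at (325,255), the feet at (289,190) and (397,175), and the glass block between them at (343,182). There are six sleeves around x 210-250, the board at (468,228), the bridge at (341,144) and the dish at (175,198). Next I'll measure these.

```bash
cat > h.py <<'E'
import numpy as np, cv2
from scipy.optimize import least_squares
from rig import arm, snapshot, camera_info, spotter
np.set_printoptions(precision=4,suppress=True)
CI={n:camera_info(n) for n in("scene","top")}
def proj(n,X):
    c=CI[n]; f=200/np.tan(np.radians(c["vfov"]/2)); p=np.asarray(X)@np.array(c["R"]).T+np.array(c["t"])
    return np.c_[f*p[:,0]/p[:,2]+c["cx"], f*p[:,1]/p[:,2]+c["cy"]]
def ray(n,uv,z):
    c=CI[n]; f=200/np.tan(np.radians(c["vfov"]/2)); R=np.array(c["R"]); C=-R.T@np.array(c["t"])
    d=R.T@np.array([(uv[0]-c["cx"])/f,(uv[1]-c["cy"])/f,1]); return (C+d*(z-C[2])/d[2])[:2]
a=np.linspace(0,2*np.pi,40,endpoint=False)
def cyl(x,y,r,z0,z1,r1=None):
    r1=r1 or r
    return np.r_[np.c_[x+r*np.cos(a),y+r*np.sin(a),a*0+z0],np.c_[x+r1*np.cos(a),y+r1*np.sin(a),a*0+z1]]
def hullstat(n,X):
    h=cv2.convexHull(proj(n,X).astype(np.float32)); m=cv2.moments(h); b=h[:,0]
    return np.array([m["m10"]/m["m00"],m["m01"]/m["m00"]]),m["m00"],np.r_[b.min(0),b.max(0)]
def comps(n,name,conf=.3):
    out=[]
    for d in spotter.trace(n,name):
        if d["conf"]<conf: continue
        k,l,s,c=cv2.connectedComponentsWithStats(d["region"].astype(np.uint8))
        for i in range(1,k):
            if s[i,4]>12: out.append((round(d["conf"],2),c[i],int(s[i,4]),s[i,:4]))
    return out
def fit(obs,model,x0):
    """obs {cam:centroid}; pixel centres at integer coords +0.0"""
    f=lambda p:np.concatenate([hullstat(n,model(*p))[0]-c for n,c in obs.items()])
    r=least_squares(f,x0,x_scale=.01,diff_step=1e-3); return r.x,r.fun
E
cat > look.py <<'E'
import sys,pickle
from h import *
D={}
for n in("scene","top"):
    snapshot(n)
    for name in sys.argv[1:]:
        D[n,name]=comps(n,name); print(n,name)
        for d in D[n,name]: print("   ",d[0],d[1].round(1),d[2],d[3])
pickle.dump(D,open("D.pkl","wb"))
E
python3 look.py feet bridge board sleeve_low_1_mid sleeve_mid_1_mid sleeve_high_1_mid glass_low glass_mid glass_high jar_1 dish
```

```text
scene feet
    0.79 [259.4 198.7] 167 [250 192  18  14]
    0.79 [340.  231.5] 236 [328 224  25  16]
scene bridge
    0.79 [276.4 232.7] 1738 [225 202 101  63]
scene board
    0.74 [321.8 218.7] 270 [314 209  17  19]
    0.71 [259.5 164.6] 1112 [227 150  66  31]
    0.54 [450.2 279.5] 734 [434 266  34  28]
scene sleeve_low_1_mid
    0.55 [405.8 259.1] 202 [399 251  14  17]
scene sleeve_mid_1_mid
    0.69 [259.2 165. ] 1162 [227 150  66  32]
    0.59 [394.2 230. ] 194 [388 221  13  19]
scene sleeve_high_1_mid
    0.75 [436.1 222.9] 270 [429 212  15  23]
    0.57 [450.2 279.9] 648 [435 267  32  27]
scene glass_low
    0.59 [230.1 183.1] 218 [222 176  18  15]
    0.51 [436.1 223.1] 270 [429 212  15  23]
    0.43 [298.4 209.8] 349 [290 199  19  22]
    0.39 [276.4 232.8] 1785 [225 202 101  63]
scene glass_mid
    0.55 [298.1 210. ] 368 [289 199  20  22]
    0.46 [273.8 203.3] 250 [266 195  17  18]
scene glass_high
    0.98 [375.4 271.2] 650 [363 254  24  34]
scene jar_1
    0.74 [273.5 203.5] 263 [266 195  17  18]
    0.73 [299.6 189.6] 204 [293 182  15  16]
    0.61 [354.  190.4] 230 [3
[... 518 characters left out ...]
high_1_mid
    0.72 [340.1 143.3] 2130 [276 133 129  22]
    0.6 [215.3 255. ] 154 [208 250  16  12]
top glass_low
    0.74 [447.9 169.4] 328 [438 160  21  20]
top glass_mid
    0.89 [342.2 182.1] 357 [332 172  21  21]
top glass_high
    0.8 [224.8 159.6] 416 [213 148  24  24]
    0.37 [242.1 189.3] 145 [235 183  15  14]
top jar_1
    0.84 [371.2 212.7] 270 [362 204  19  19]
    0.83 [371.5 173.6] 250 [363 165  18  19]
    0.82 [313.1 188.5] 286 [304 179  19  20]
    0.69 [323.5 255.1] 286 [314 246  20  19]
    0.65 [328.5 220.5] 273 [320 212  18  19]
    0.4 [224.4 159.7] 451 [213 148  24  24]
top dish
    0.74 [173.  196.7] 592 [160 183  27  28]
    0.49 [371.2 173.2] 293 [362 164  19  20]
```

```bash
python3 - <<'E'
from h import *
import pickle
D=pickle.load(open("D.pkl","rb"))
s=cv2.imread("pics/scene0.png"); t=cv2.imread("pics/top0.png")
A=cv2.resize(s[200:275,360:460],None,fx=5,fy=5,interpolation=3); B=cv2.resize(t[175:270,195:265],None,fx=4,fy=4,interpolation=3)
C=np.zeros((380,800,3),np.uint8); C[:375,:500]=A; C[:380,510:790]=B; cv2.imwrite("pics/sl.png",C)
def go(lbl,us,ut,r,z0,z1,r1=None,off=0):
    p,f=fit({"scene":np.array(us)+off,"top":np.array(ut)+off},lambda x,y:cyl(x,y,r,z0,z1,r1),[.6,.1])
    print(lbl,p,f, [round(hullstat(n,cyl(*p,r,z0,z1,r1))[1]) for n in("scene","top")])
for off in(0,.5):
    go("j1",[273.5,203.5],[371.5,173.6],.025,0,.036,off=off)
    go("j2",[299.6,189.6],[371.2,212.7],.025,0,.036,off=off)
    go("j3",[322,218.5],[313.1,188.5],.025,0,.036,off=off)
    go("j4",[331.5,200.7],[328.5,220.5],.025,0,.036,off=off)
    for h in(.026,.042,.056): go(("glass mid?",h),[298.2,209.9],[342.2,182.1],.030,0,h,.028,off=off)
    for h in(.026,.042,.056): go(("glass R",h),[230.1,183.1],[447.9,169.4],.030,0,h,.028,off=off)
    go("dish",[449.6,279.6],[173,196.7],.038,0,.022,off=off)
    for z,l,us,ut in((.01,"footR",[259.4,198.7],[396,174.9]),(.01,"footL",[340,231.5],[289.1,189.2])):
        def m(x,y): return np.r_[[[x+i,y+j,z] for i in(-.025,.025) for j in(-.025,.025) for z in(0,.006)],cyl(x,y,.007,.006,.026)]
        print(l,fit({"scene":np.array(us)+off,"top":np.array(ut)+off},m,[.6,.1]))
        print([ray("top",np.array(ut)+off,.006)])
    def bm(x,y,th):
        c,s_=np.cos(th),np.sin(th); P=np.array([[i,j] for i in(-.0225,.0225) for j in(-.18,.18)])@np.array([[c,s_],[-s_,c]])+[x,y]
        return np.r_[np.c_[P,[0]*4],np.c_[P,[.02]*4]]
    def bb(x,y):
        return np.array([[x+i,y+j,k] for i in(-.07,.07) for j in(-.115,.115) for k in(0,.006)])
    print("bridge",fit({"scene":np.array([276.4,232.7])+off,"top":np.array([340.3,143.4])+off},lambda x,y:bm(x,y,.12),[.7,.1]))
    print("board",fit({"scene":np.array([259.5,164.6])+off,"top":np.array([467.5,227.9])+off},bb,[.5,-.3]))
E
```

```text
j1 [ 0.6164 -0.08  ] [ 0.8042 -0.5569  0.291  -0.7762] [281, 310]
j2 [ 0.5079 -0.0766] [ 0.896  -0.074   0.507  -0.5805] [249, 304]
j3 [0.5761 0.081 ] [ 0.4935 -0.601   0.118  -0.5769] [320, 299]
j4 [0.4877 0.0401] [ 0.585  -0.503   0.2226 -0.5259] [275, 291]
('glass mid?', 0.026) [ 0.5925 -0.0006] [0.1745 1.3522 0.6042 0.4079] [313, 381]
('glass mid?', 0.042) [0.5932 0.0014] [ 0.3693 -0.5396  0.0499 -0.4648] [405, 409]
('glass mid?', 0.056) [0.5938 0.0031] [ 0.5475 -2.2378 -0.4401 -1.2373] [487, 434]
('glass R', 0.026) [ 0.6264 -0.2921] [ 0.0268 -0.6612 -0.1732 -0.2185] [238, 408]
('glass R', 0.042) [ 0.6265 -0.2886] [ 0.2982 -2.3718 -0.5157 -0.9215] [314, 457]
('glass R', 0.056) [ 0.6266 -0.2855] [ 0.5485 -3.9018 -0.8108 -1.5476] [383, 501]
dish [0.5557 0.4606] [0.4748 1.387  1.3314 0.6694] [868, 681]
footR (array([ 0.615, -0.15 ]), array([ 0.6691, -0.4507,  0.2291, -0.6381]))
[array([ 0.6126, -0.1488])]
footL (array([0.5765, 0.1473]), array([ 0.2177,  0.1406,  0.2233, -0.078 ]))
[array([0.5757, 0.1478])]
bridge (array([0.704 , 0.0048]), array([ 0.0909, -0.6444, -0.2121, -0.3764]))
[... 565 characters left out ...]
.8564 -1.3195] [486, 434]
('glass R', 0.026) [ 0.625  -0.2925] [-0.2234 -1.3549 -0.4893 -0.2469] [237, 408]
('glass R', 0.042) [ 0.6252 -0.289 ] [ 0.0479 -3.0649 -0.8293 -0.9477] [314, 457]
('glass R', 0.056) [ 0.6252 -0.2859] [ 0.2986 -4.5952 -1.121  -1.5699] [382, 502]
dish [0.5551 0.4609] [0.2272 0.7973 0.7148 0.4084] [867, 681]
footR (array([ 0.6138, -0.1503]), array([ 0.4123, -1.1475, -0.1398, -0.6964]))
[array([ 0.6112, -0.1501])]
footL (array([0.5754, 0.1473]), array([-0.0531, -0.5346, -0.2622, -0.2125]))
[array([0.5743, 0.1464])]
bridge (array([0.703 , 0.0047]), array([-0.1529, -1.3349, -0.6685, -0.5125]))
board (array([ 0.4627, -0.3405]), array([-0.2115, -0.6494, -0.2509, -0.0309]))
```

View pics/sl.png

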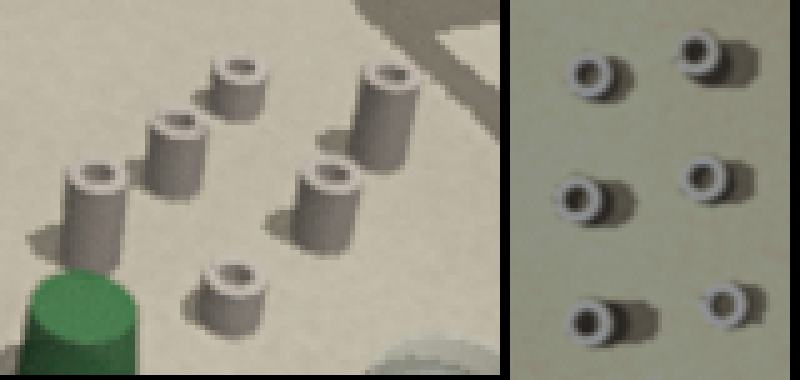

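The block between the feet fits 42 mm, since the centroids of the two views agree there. That makes it glass_mid, so the 44 mm sleeves are the right pair. Candidate sleeves:
- **Tall:** scene (379,243) and (436,223).
- **Short:** scene (407,217) and (406,259).
- **Medium:** scene (395,231) and (425,241), which are top (243,220) and (212,225). These are the medium height in the crop, so they are the ones meant.

Jars: the four white-capped ones. The blue one at top (324,255) is excluded.

```bash
cat > plan.py <<'E'
import sys
from h import *
from scipy.spatial.transform import Rotation as Ro
def state():
    s=arm.observe(); R=Ro.from_rotvec(s["ee_rot"]).as_matrix(); return s,R
def plan(x,y,z,psi,dz_only=False):
    s,R=state(); d=R.T@(np.array([x,y,z])-s["position"]); cur=np.degrees(np.arctan2(R[1,1],R[0,1]))
    t=(cur-psi+180)%360-180
    j6=np.degrees(s["joint_positions"][5])
    return d.round(4),round(t,1),"rows",int(np.ceil(max(np.linalg.norm(d)/.0417,abs(t)/7.16))),"alt turn",round(t-np.sign(t)*180,1),"j6",round(j6,1),"psi",round(cur,1)
if __name__=="__main__":
    a_=list(map(float,sys.argv[1:]))
    for i in range(0,len(a_),4): print(plan(*a_[i:i+4]))
    s=arm.observe(); print("t",s["time"],s["position"],"F",s["wrist_force"],"w",s["grip_width"],s["finger_force"])
E
python3 - <<'E'
from h import *
im={n:cv2.imread(f"pics/{n}0.png") for n in("scene","top")}
# sleeves: from own colour seg around seeds - use spotter boxes
for n in im:
    snapshot(n)
    for nm in("sleeve_low_1_mid","sleeve_mid_1_mid","sleeve_high_1_mid"):
        for d in spotter.trace(n,nm):
            c=np.argwhere(d["region"])[:,::-1].mean(0)
            if d["region"].sum()<320: print(n,nm,round(d["conf"],2),c,d["region"].sum())
# top-ring sanity: bright ring centre in both
for h in(.03,.044,.058):
    print(h,"A",ray("scene",(395.5,224.3),h),ray("top",(243.5,219.8),h),"B",ray("scene",(425.5,235.2),h),ray("top",(212.5,225),h))
def pl(x,y,z):return np.array([x,y,z])
def two(x,y,th):
    out=[]
    for sg in(1,-1):
        c,s=np.cos(th),np.sin(th); o=np.array([x-s*sg*.15,y+c*sg*.15])
        P=np.array([[i,j] for i in(-.025,.025) for j in(-.025,.025)])@np.array([[c,s],[-s,c]])+o
        out.append(np.r_[np.c_[P,[0]*4],np.c_[P,[.006]*4],cyl(*o,.007,.006,.026)])
    return out
ob=[("scene",1,[340,231.5]),("scene",-1,[259.4,198.7]),("top",1,[289.1,189.2]),("top",-1,[396,174.9])]
def f(p):
    L,R=two(*p); return np.concatenate([hullstat(n,L if s==1 else R)[0]-u for n,s,u in ob])
r=least_squares(f,[.59,0,.13],x_scale=.01,diff_step=1e-3); print("feet",r.x,r.fun)
x,y,th=r.x; print("L",x-np.sin(th)*.15,y+np.cos(th)*.15,"R",x+np.sin(th)*.15,y-np.cos(th)*.15)
d=max(spotter.trace("top","board"),key=lambda d:d["conf"]); q=cv2.minAreaRect(np.argwhere(d["region"])[:,::-1].astype(np.float32)); b=cv2.boxPoints(q); print("board",[ray("top",u,.006) for u in b])
d=max(spotter.trace("top","bridge"),key=lambda d:d["conf"]); q=cv2.minAreaRect(np.argwhere(d["region"])[:,::-1].astype(np.float32)); b=cv2.boxPoints(q); print("bridge",[ray("top",u,.02) for u in b])
E
python3 plan.py .616 -.080 .2 0
```

```text
scene sleeve_low_1_mid 0.67 [405.3858 259.1929] 197
scene sleeve_low_1_mid 0.3 [321.8009 218.1855] 221
scene sleeve_mid_1_mid 0.75 [395.0529 230.8654] 208
scene sleeve_mid_1_mid 0.65 [229.7178 182.6683] 202
scene sleeve_high_1_mid 0.64 [331.5286 200.5991] 227
scene sleeve_high_1_mid 0.54 [436.0385 222.5808] 260
top sleeve_low_1_mid 0.62 [214.8671 193.7552] 143
top sleeve_mid_1_mid 0.63 [328.5515 220.2721] 272
top sleeve_mid_1_mid 0.47 [243.5785 219.6612] 121
top sleeve_mid_1_mid 0.38 [215.0234 193.9688] 128
top sleeve_high_1_mid 0.43 [215.9543 255.4229] 175
0.03 A [0.4778 0.26  ] [0.4902 0.2681] B [0.466  0.3442] [0.4772 0.3505]
0.044 A [0.4948 0.2695] [0.4888 0.2656] B [0.4832 0.3517] [0.476  0.3471]
0.058 A [0.5117 0.279 ] [0.4875 0.2632] B [0.5005 0.3593] [0.4748 0.3436]
feet [ 0.5959 -0.0014  0.1289] [ 0.2361  0.0709  0.7344 -0.4666  0.1899 -0.127   0.2724 -0.6858]
L 0.5766014654065046 0.14738965895170955 R 0.6151639197530034 -0.15012157968436987
board [array([ 0.5313, -0.2222]), array([ 0.5374, -0.4593]), array([ 0.3968, -0.4543]), array([ 0.3911, -0.2211])]
bridge [array([0.7195, 0.1843]), array([ 0.7299, -0.1749]), array([ 0.6813, -0.1749]), array([0.6711, 0.1824])]
(array([-0.5933, -0.4661,  0.1039]), np.float64(65.4), 'rows', 19, 'alt turn', np.float64(-114.6), 'j6', np.float64(-4.7), 'psi', np.float64(65.4))
t 1.8 [0.2709 0.5909 0.3039] F [ 0.0803 -0.048  -0.5168] w 1.0008025779889034 0.0
```

```bash
python3 -m inch '[-0.297,-0.233,0.052,0,-0.297,-0.233,0.052,0,-0.297,-0.233,0.052,0,-0.297,-0.233,0.052,0,-0.297,-0.233,0.052,0,-0.297,-0.233,0.052,0,-0.297,-0.233,0.052,0,-0.297,-0.233,0.052,0,-0.297,-0.233,0.052,0,-0.297,-0.233,0.052,0]' 0.07 30
python3 -m inch '[-0.297,-0.233,0.052,65.4,-0.297,-0.233,0.052,65.4,-0.297,-0.233,0.052,65.4,-0.297,-0.233,0.052,65.4,-0.297,-0.233,0.052,65.4,-0.297,-0.233,0.052,65.4,-0.297,-0.233,0.052,65.4,-0.297,-0.233,0.052,65.4,-0.297,-0.233,0.052,65.4,-0.297,-0.233,0.052,65.4,-0.297,-0.233,0.052,65.4,-0.297,-0.233,0.052,65.4]'
python3 plan.py .616 -.080 .2 0 .616 -.080 .083 0
```

```text
time: 2.63
position: [0.4454, 0.2506, 0.251]
ee_rot: [0.678, 3.067, -0.004]
wrist_force: [0.2, 0.2, -0.6]
grip_width: 0.816
finger_force: 0.0
time: 3.63
position: [0.6165, -0.0799, 0.1996]
ee_rot: [-2.22, -2.221, 0.0]
wrist_force: [0.5, 0.5, 0.2]
grip_width: 0.819
finger_force: 0.0
(array([-0.0001, -0.0005, -0.0004]), np.float64(0.0), 'rows', 1, 'alt turn', np.float64(-180.0), 'j6', np.float64(-12.4), 'psi', np.float64(0.0))
(array([-0.0002, -0.0004,  0.1166]), np.float64(0.0), 'rows', 3, 'alt turn', np.float64(-180.0), 'j6', np.float64(-12.4), 'psi', np.float64(0.0))
t 3.6333 [ 0.6165 -0.0799  0.1996] F [0.5374 0.5048 0.1891] w 0.8187781256727378 0.0
```

```bash
python3 -m inch '[0,0,0.035,0,0,0,0.07,0,0,0,0.095,0,0,0,0.11,0,0,0,0.117,0,0,0,0.117,0,0,0,0.117,0]'
python3 -m inch '[0,0,0,0,0,0,0,0,0,0,0,0,0,0,0,0,0,0,0,0,0,0,0,0]' 0.03 30
python3 -m inch '[0,0,-0.03,0,0,0,-0.06,0,0,0,-0.09,0,0,0,-0.117,0,0,0,-0.117,0]'
python3 plan.py .434 -.425 .2 0
```

```text
time: 4.22
position: [0.617, -0.0791, 0.0839]
ee_rot: [2.219, 2.223, 0.001]
wrist_force: [0.5, -0.6, 0.3]
grip_width: 0.82
finger_force: 0.0
time: 4.72
position: [0.6179, -0.0803, 0.0852]
ee_rot: [2.22, 2.219, 0.003]
wrist_force: [-1.3, 1.5, 7.0]
grip_width: 0.515
finger_force: 31.0
time: 5.13
position: [0.62, -0.0811, 0.208]
ee_rot: [2.214, 2.213, 0.011]
wrist_force: [1.8, -0.2, 0.4]
grip_width: 0.515
finger_force: 31.1
(array([-0.344 , -0.1859,  0.0066]), np.float64(-0.0), 'rows', 10, 'alt turn', np.float64(180.0), 'j6', np.float64(-12.3), 'psi', np.float64(-0.0))
t 5.1333 [ 0.62   -0.0811  0.208 ] F [ 1.82   -0.1906  0.402 ] w 0.5146023476559336 31.11880660057068
```

```bash
python3 -m inch '[-0.345,-0.183,0,0,-0.345,-0.183,0,0,-0.345,-0.183,0,0,-0.345,-0.183,0,0,-0.345,-0.183,0,0,-0.345,-0.183,0,0,-0.345,-0.183,0,0,-0.345,-0.183,0,0,-0.345,-0.183,0,0,-0.345,-0.183,0,0,-0.345,-0.183,0,0,-0.345,-0.183,0,0]'
python3 -m inch '[0,0,0.04,0,0,0,0.07,0,0,0,0.09,0,0,0,0.1,0,0,0,0.105,0,0,0,0.11,0,0,0,0.11,0,0,0,0.11,0]'
python3 plan.py .434 -.425 .0912 0
python3 - <<'E'
from h import *
im=snapshot("scene"); cv2.imwrite("pics/s1.png",cv2.resize(im[100:250,190:390,::-1],None,fx=4,fy=4,interpolation=3))
E
```

```text
time: 6.13
position: [0.433, -0.4255, 0.1994]
ee_rot: [-2.224, -2.218, -0.001]
wrist_force: [-0.2, -0.1, -0.9]
grip_width: 0.515
finger_force: 31.2
time: 6.8
position: [0.4349, -0.4257, 0.0919]
ee_rot: [2.218, 2.219, -0.0]
wrist_force: [-0.2, -0.6, -0.8]
grip_width: 0.514
finger_force: 31.2
(array([ 0.0007, -0.0009,  0.0007]), np.float64(0.0), 'rows', 1, 'alt turn', np.float64(-180.0), 'j6', np.float64(-49.5), 'psi', np.float64(0.0))
t 6.8 [ 0.4349 -0.4257  0.0919] F [-0.2381 -0.5942 -0.8114] w 0.5141636961282742 31.181822419166565
```

View pics/s1.png

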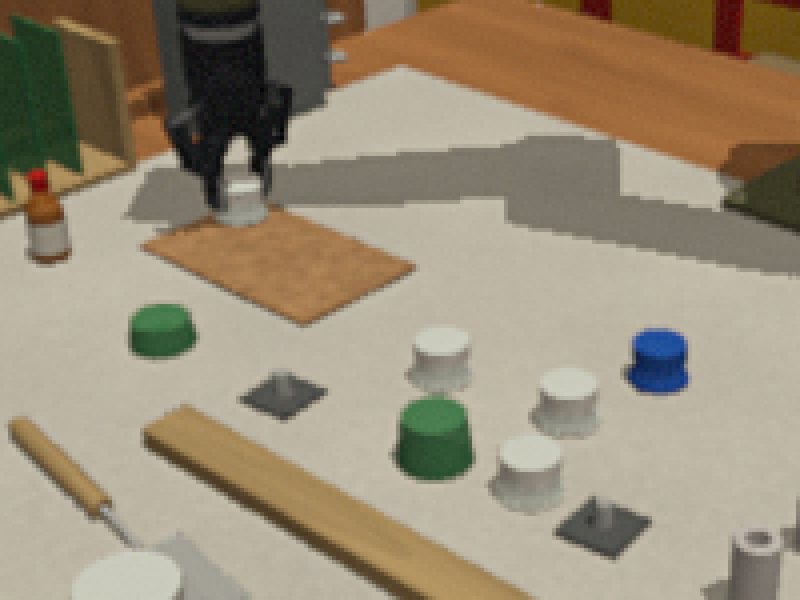

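The held jar is upright over the board's far corner, at crop (240,200). The cap is narrower than its base flange. I'll lower it slightly, release, and go for the second jar.

```bash
python3 -m inch '[0,0,0.001,0,0,0,0.002,0,0,0,0.002,0]'
python3 -m inch '[0,0,0,0,0,0,0,0,0,0,0,0,0,0,0,0]' 0.07
python3 -m inch '[0,0,-0.03,0,0,0,-0.06,0,0,0,-0.09,0,0,0,-0.112,0,0,0,-0.112,0]'
python3 plan.py .508 -.0768 .2 0
```

```text
time: 7.1
position: [0.4346, -0.4259, 0.0912]
ee_rot: [2.22, 2.219, 0.0]
wrist_force: [-2.2, 4.9, 10.7]
grip_width: 0.512
finger_force: 32.3
time: 7.43
position: [0.4335, -0.4252, 0.0879]
ee_rot: [2.222, 2.221, -0.0]
wrist_force: [0.6, 0.4, 0.6]
grip_width: 0.819
finger_force: 0.0
time: 7.85
position: [0.4354, -0.4274, 0.2064]
ee_rot: [2.214, 2.214, -0.001]
wrist_force: [0.7, -0.5, 0.8]
grip_width: 0.824
finger_force: 0.0
(array([0.3507, 0.0724, 0.0041]), np.float64(-0.0), 'rows', 9, 'alt turn', np.float64(180.0), 'j6', np.float64(-49.5), 'psi', np.float64(-0.0))
t 7.85 [ 0.4354 -0.4274  0.2064] F [ 0.7385 -0.5239  0.773 ] w 0.824396026406035 0.0
```

```bash
python3 -m inch '[0.349,0.0746,0,0,0.349,0.0746,0,0,0.349,0.0746,0,0,0.349,0.0746,0,0,0.349,0.0746,0,0,0.349,0.0746,0,0,0.349,0.0746,0,0,0.349,0.0746,0,0,0.349,0.0746,0,0,0.349,0.0746,0,0,0.349,0.0746,0,0,0.349,0.0746,0,0]'
python3 -m inch '[0,0,0.035,0,0,0,0.07,0,0,0,0.095,0,0,0,0.11,0,0,0,0.114,0,0,0,0.114,0,0,0,0.114,0]'
python3 -m inch '[0,0,0,0,0,0,0,0,0,0,0,0,0,0,0,0,0,0,0,0,0,0,0,0]' 0.03 30
python3 -m inch '[0,0,-0.03,0,0,0,-0.06,0,0,0,-0.09,0,0,0,-0.114,0,0,0,-0.114,0]'
python3 plan.py .494 -.368 .2 0
```

```text
time: 8.85
position: [0.508, -0.0765, 0.1992]
ee_rot: [-2.221, -2.221, 0.001]
wrist_force: [-0.4, 0.9, -0.3]
grip_width: 0.818
finger_force: 0.0
time: 9.43
position: [0.5087, -0.0772, 0.0866]
ee_rot: [2.223, 2.219, 0.001]
wrist_force: [0.1, 0.2, 0.5]
grip_width: 0.819
finger_force: 0.0
time: 9.93
position: [0.5094, -0.0767, 0.0878]
ee_rot: [2.22, 2.219, 0.002]
wrist_force: [-1.8, -0.9, 7.4]
grip_width: 0.513
finger_force: 30.9
time: 10.35
position: [0.5113, -0.0768, 0.2066]
ee_rot: [2.215, 2.214, 0.009]
wrist_force: [1.1, -0.4, 0.4]
grip_width: 0.515
finger_force: 31.2
(array([-0.2912, -0.0173,  0.0072]), np.float64(-0.0), 'rows', 7, 'alt turn', np.float64(180.0), 'j6', np.float64(-14.5), 'psi', np.float64(-0.0))
t 10.35 [ 0.5113 -0.0768  0.2066] F [ 1.0748 -0.3956  0.4221] w 0.5154903139602948 31.239423751831055
```

```bash
python3 -m inch '[-0.291,-0.014,0,0,-0.291,-0.014,0,0,-0.291,-0.014,0,0,-0.291,-0.014,0,0,-0.291,-0.014,0,0,-0.291,-0.014,0,0,-0.291,-0.014,0,0,-0.291,-0.014,0,0,-0.291,-0.014,0,0,-0.291,-0.014,0,0]'
python3 -m inch '[0,0,0.04,0,0,0,0.07,0,0,0,0.09,0,0,0,0.1,0,0,0,0.105,0,0,0,0.108,0,0,0,0.1085,0,0,0,0.1085,0]'
python3 -m inch '[0,0,0,0,0,0,0,0,0,0,0,0,0,0,0,0]' 0.07
python3 -m inch '[0,0,-0.03,0,0,0,-0.06,0,0,0,-0.09,0,0,0,-0.1085,0,0,0,-0.1085,0]'
python3 plan.py .488 .040 .2 90 .576 .081 .2 0
python3 look.py jar_1
```

```text
time: 11.18
position: [0.4936, -0.3668, 0.1986]
ee_rot: [-2.221, -2.219, -0.0]
wrist_force: [0.5, 0.9, -1.4]
grip_width: 0.516
finger_force: 31.2
time: 11.85
position: [0.4951, -0.3666, 0.0939]
ee_rot: [2.219, 2.222, 0.001]
wrist_force: [-2.9, 2.4, 5.4]
grip_width: 0.514
finger_force: 31.7
time: 12.18
position: [0.4944, -0.3672, 0.0918]
ee_rot: [2.221, 2.221, 0.0]
wrist_force: [1.2, -0.5, 0.4]
grip_width: 0.818
finger_force: 0.0
time: 12.6
position: [0.4962, -0.369, 0.2061]
ee_rot: [2.215, 2.214, 0.001]
wrist_force: [1.2, -0.3, 0.5]
grip_width: 0.823
finger_force: 0.0
(array([ 0.4091, -0.0084,  0.0032]), np.float64(-90.0), 'rows', 13, 'alt turn', np.float64(90.0), 'j6', np.float64(-41.6), 'psi', np.float64(-0.0))
(array([0.4501, 0.0795, 0.0036]), np.float64(-0.0), 'rows', 11, 'alt turn', np.float64(180.0), 'j6', np.float64(-41.6), 'psi', np.float64(-0.0))
t 12.6 [ 0.4962 -0.369   0.2061] F [ 1.2111 -0.3317  0.5326] w 0.8228482219967144 0.0
scene jar_1
    0.71 [321.8 218.4] 285 [313 209  18  19]
    0.7 [246.2 160. ] 176 [240 153  14  15]
    0.64 [249.9 148.9] 116 [244 144  13  12]
top jar_1
    0.74 [327.7 220. ] 247 [319 212  18  17]
    0.69 [323.6 255.2] 276 [315 246  19  19]
    0.62 [478.7 216. ] 313 [469 207  21  19]
    0.5 [313.5 188.5] 287 [305 179  18  20]
```

```bash
python3 -m inch '[0.4485,0.082,0,0,0.4485,0.082,0,0,0.4485,0.082,0,0,0.4485,0.082,0,0,0.4485,0.082,0,0,0.4485,0.082,0,0,0.4485,0.082,0,0,0.4485,0.082,0,0,0.4485,0.082,0,0,0.4485,0.082,0,0,0.4485,0.082,0,0,0.4485,0.082,0,0]'
python3 plan.py .576 .081 .2 0
python3 -m inch '[0,0,0.035,0,0,0,0.07,0,0,0,0.095,0,0,0,0.11,0,0,0,0.114,0,0,0,0.114,0,0,0,0.114,0]'
python3 -m inch '[0,0,0,0,0,0,0,0,0,0,0,0,0,0,0,0,0,0,0,0,0,0,0,0]' 0.03 30
python3 -m inch '[0,0,-0.03,0,0,0,-0.06,0,0,0,-0.09,0,0,0,-0.114,0,0,0,-0.114,0]'
python3 plan.py .434 -.312 .2 0
```

```text
time: 13.8
position: [0.5757, 0.087, 0.1977]
ee_rot: [-2.213, -2.225, 0.001]
wrist_force: [0.4, 0.5, -0.3]
grip_width: 0.826
finger_force: 0.0
(array([-0.006 ,  0.0002, -0.0023]), np.float64(0.3), 'rows', 1, 'alt turn', np.float64(-179.7), 'j6', np.float64(2.9), 'psi', np.float64(0.3))
t 13.8 [0.5757 0.087  0.1977] F [ 0.3565  0.4918 -0.3022] w 0.8255014960980528 0.0
time: 14.38
position: [0.5763, 0.0811, 0.0857]
ee_rot: [-2.222, -2.22, 0.001]
wrist_force: [0.7, -0.6, 0.1]
grip_width: 0.822
finger_force: 0.0
time: 14.88
position: [0.5775, 0.0813, 0.0878]
ee_rot: [2.22, 2.22, 0.003]
wrist_force: [-0.6, -0.8, 6.9]
grip_width: 0.514
finger_force: 31.3
time: 15.3
position: [0.5793, 0.0814, 0.2066]
ee_rot: [2.216, 2.216, 0.013]
wrist_force: [1.9, 0.4, -0.8]
grip_width: 0.516
finger_force: 31.2
(array([-0.3935, -0.1452,  0.0047]), np.float64(-0.0), 'rows', 11, 'alt turn', np.float64(180.0), 'j6', np.float64(2.8), 'psi', np.float64(-0.0))
t 15.3 [0.5793 0.0814 0.2066] F [ 1.8652  0.3858 -0.8109] w 0.5156168042406503 31.22708559036255
```

```bash
python3 -m inch '[-0.393,-0.142,0,0,-0.393,-0.142,0,0,-0.393,-0.142,0,0,-0.393,-0.142,0,0,-0.393,-0.142,0,0,-0.393,-0.142,0,0,-0.393,-0.142,0,0,-0.393,-0.142,0,0,-0.393,-0.142,0,0,-0.393,-0.142,0,0,-0.393,-0.142,0,0,-0.393,-0.142,0,0]'
python3 -m inch '[0,0,0.04,0,0,0,0.07,0,0,0,0.09,0,0,0,0.1,0,0,0,0.105,0,0,0,0.108,0,0,0,0.1085,0,0,0,0.1085,0]'
python3 -m inch '[0,0,0,0,0,0,0,0,0,0,0,0,0,0,0,0]' 0.07
python3 -m inch '[0,0,-0.03,0,0,0,-0.06,0,0,0,-0.09,0,0,0,-0.1085,0,0,0,-0.1085,0]'
python3 look.py jar_1
python3 plan.py .488 .040 .2 90
```

```text
time: 16.3
position: [0.4329, -0.3132, 0.1988]
ee_rot: [-2.226, -2.215, -0.0]
wrist_force: [0.2, 0.4, -1.7]
grip_width: 0.515
finger_force: 31.2
time: 16.97
position: [0.4351, -0.3109, 0.0938]
ee_rot: [-2.22, -2.222, -0.0]
wrist_force: [-3.9, 4.8, 8.9]
grip_width: 0.514
finger_force: 32.1
time: 17.3
position: [0.4346, -0.3116, 0.0917]
ee_rot: [2.221, 2.221, 0.0]
wrist_force: [-0.0, 0.0, -0.4]
grip_width: 0.822
finger_force: 0.0
time: 17.72
position: [0.4363, -0.3134, 0.2056]
ee_rot: [2.215, 2.214, 0.001]
wrist_force: [0.4, 0.5, 1.1]
grip_width: 0.816
finger_force: 0.0
scene jar_1
    0.74 [331.4 200.8] 236 [324 192  16  18]
    0.72 [246.1 159.6] 178 [239 153  15  14]
    0.54 [268.7 158.8] 164 [263 152  13  14]
top jar_1
    0.84 [328.4 219.7] 227 [321 212  16  17]
    0.7 [459.2 237.8] 332 [449 229  22  19]
    0.5 [323.8 255. ] 287 [315 246  19  19]
    0.48 [472.  212.4] 44 [469 209   8   9]
(array([ 0.3511,  0.0543, -0.0012]), np.float64(-90.0), 'rows', 13, 'alt turn', np.float64(90.0), 'j6', np.float64(-41.4), 'psi', np.float64(-0.0))
t 17.9167 [ 0.4335 -0.3111  0.1983] F [ 0.1388  0.3142 -0.4706] w 0.8232988244276682 0.0
```

```bash
python3 -m inch '[0.351,0.054,0,-80,0.351,0.054,0,-80,0.351,0.054,0,-80,0.351,0.054,0,-80,0.351,0.054,0,-80,0.351,0.054,0,-80,0.351,0.054,0,-80,0.351,0.054,0,-80,0.351,0.054,0,-80,0.351,0.054,0,-80,0.351,0.054,0,-80,0.351,0.054,0,-80]'
python3 -m inch '[0,0,0.035,0,0,0,0.07,0,0,0,0.095,0,0,0,0.11,0,0,0,0.114,0,0,0,0.114,0,0,0,0.114,0]'
python3 -m inch '[0,0,0,0,0,0,0,0,0,0,0,0,0,0,0,0,0,0,0,0,0,0,0,0]' 0.03 30
python3 -m inch '[0,0,-0.03,0,0,0,-0.06,0,0,0,-0.09,0,0,0,-0.114,0,0,0,-0.114,0,0,0,-0.114,0]'
python3 plan.py .494 -.255 .2 0
```

```text
time: 18.92
position: [0.4873, 0.04, 0.1978]
ee_rot: [-0.267, -3.126, 0.0]
wrist_force: [-0.8, -0.4, -0.6]
grip_width: 0.818
finger_force: 0.0
time: 19.5
position: [0.4885, 0.0391, 0.0861]
ee_rot: [-0.277, -3.129, 0.0]
wrist_force: [-0.1, 0.5, 0.5]
grip_width: 0.82
finger_force: 0.0
time: 20.0
position: [0.4896, 0.0392, 0.0877]
ee_rot: [0.274, 3.127, -0.0]
wrist_force: [-1.4, -0.4, 6.2]
grip_width: 0.514
finger_force: 31.0
time: 20.5
position: [0.4891, 0.0393, 0.2017]
ee_rot: [0.274, 3.126, 0.0]
wrist_force: [-0.7, -0.2, -2.0]
grip_width: 0.517
finger_force: 31.2
(array([-0.0561, -0.289 ,  0.0017]), np.float64(80.0), 'rows', 12, 'alt turn', np.float64(-100.0), 'j6', np.float64(-81.7), 'psi', np.float64(80.0))
t 20.5 [0.4891 0.0393 0.2017] F [-0.7152 -0.218  -1.976 ] w 0.5172077878427969 31.202741861343384
```

```bash
python3 -m inch '[-0.056,-0.289,0,80,-0.056,-0.289,0,80,-0.056,-0.289,0,80,-0.056,-0.289,0,80,-0.056,-0.289,0,80,-0.056,-0.289,0,80,-0.056,-0.289,0,80,-0.056,-0.289,0,80,-0.056,-0.289,0,80,-0.056,-0.289,0,80,-0.056,-0.289,0,80,-0.056,-0.289,0,80]'
python3 -m inch '[0,0,0.04,0,0,0,0.07,0,0,0,0.09,0,0,0,0.1,0,0,0,0.105,0,0,0,0.108,0,0,0,0.1085,0,0,0,0.1085,0]'
python3 -m inch '[0,0,0,0,0,0,0,0,0,0,0,0,0,0,0,0]' 0.07
python3 -m inch '[0,0,-0.03,0,0,0,-0.06,0,0,0,-0.09,0,0,0,-0.1085,0,0,0,-0.1085,0]'
python3 plan.py .490 .267 .2 0
python3 - <<'E'
from h import *
im=snapshot("scene"); cv2.imwrite("pics/s2.png",im[:,:,::-1])
E
```

```text
time: 21.5
position: [0.492, -0.2545, 0.1971]
ee_rot: [-2.223, -2.214, 0.001]
wrist_force: [0.1, 0.3, -1.3]
grip_width: 0.512
finger_force: 31.3
time: 22.17
position: [0.4933, -0.2551, 0.0935]
ee_rot: [-2.219, -2.222, 0.001]
wrist_force: [-5.2, 2.2, 10.1]
grip_width: 0.515
finger_force: 32.6
time: 22.5
position: [0.4932, -0.2551, 0.0914]
ee_rot: [2.221, 2.221, 0.0]
wrist_force: [0.6, -0.9, -0.1]
grip_width: 0.817
finger_force: 0.0
time: 22.92
position: [0.4955, -0.2565, 0.2056]
ee_rot: [2.215, 2.215, 0.003]
wrist_force: [0.8, 0.2, 0.3]
grip_width: 0.821
finger_force: 0.0
(array([ 0.5235, -0.0055,  0.0028]), np.float64(-0.0), 'rows', 13, 'alt turn', np.float64(180.0), 'j6', np.float64(-32.9), 'psi', np.float64(-0.0))
t 22.9167 [ 0.4955 -0.2565  0.2056] F [0.8278 0.2044 0.3487] w 0.8211728677614223 0.0
```

View pics/s2.png

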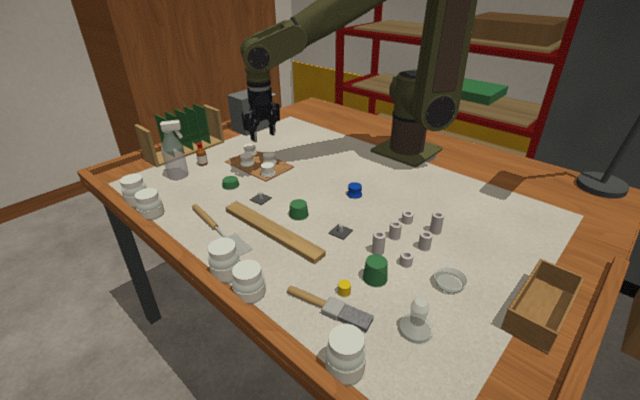

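The jars are on the board around (258,158) and the area near the glass at (298,209) is clear. Sleeve A is next.

```bash
python3 -m inch '[0.261,-0.002,0,0,0.261,-0.002,0,0,0.261,-0.002,0,0,0.261,-0.002,0,0,0.261,-0.002,0,0,0.261,-0.002,0,0,0.261,-0.002,0,0]' 0.055
python3 -m inch '[0.261,-0.0015,0,0,0.261,-0.0015,0,0,0.261,-0.0015,0,0,0.261,-0.0015,0,0,0.261,-0.0015,0,0,0.261,-0.0015,0,0,0.261,-0.0015,0,0,0.261,-0.0015,0,0]' 
python3 -m inch '[0,0,0.035,0,0,0,0.07,0,0,0,0.095,0,0,0,0.105,0,0,0,0.11,0,0,0,0.112,0,0,0,0.112,0]'
python3 -m inch '[0,0,0,0,0,0,0,0,0,0,0,0,0,0,0,0,0,0,0,0,0,0,0,0]' 0.02 30
python3 -m inch '[0,0,0,0,0,0,0,0,0,0,0,0]' 0.055
python3 -m inch '[0,0,0,-80,0,0,0,-80,0,0,0,-80,0,0,0,-80,0,0,0,-80,0,0,0,-80,0,0,0,-80,0,0,0,-80,0,0,0,-80,0,0,0,-80,0,0,0,-80,0,0,0,-80]'
python3 -m inch '[0,0,0,0,0,0,0,0,0,0,0,0,0,0,0,0,0,0,0,0,0,0,0,0]' 0.02 30
python3 plan.py .490 .267 .086 0
```

```text
time: 23.55
position: [0.4896, 0.0103, 0.1978]
ee_rot: [-2.214, -2.223, 0.002]
wrist_force: [0.1, -0.1, 1.0]
grip_width: 0.646
finger_force: 0.0
time: 24.22
position: [0.4891, 0.2691, 0.1982]
ee_rot: [-2.217, -2.225, 0.003]
wrist_force: [0.6, -0.3, -1.0]
grip_width: 0.644
finger_force: 0.0
time: 24.8
position: [0.4907, 0.2666, 0.0887]
ee_rot: [2.222, 2.22, 0.002]
wrist_force: [-0.3, 0.3, 0.5]
grip_width: 0.644
finger_force: 0.0
time: 25.3
position: [0.4911, 0.2674, 0.09]
ee_rot: [2.22, 2.22, 0.005]
wrist_force: [0.2, -2.1, 6.4]
grip_width: 0.369
finger_force: 29.9
time: 25.55
position: [0.4897, 0.267, 0.0878]
ee_rot: [-2.222, -2.221, 0.0]
wrist_force: [0.6, -0.2, -0.7]
grip_width: 0.642
finger_force: 0.0
time: 26.55
position: [0.4896, 0.2669, 0.0876]
ee_rot: [-0.27, -3.129, 0.0]
wrist_force: [0.3, -0.2, -0.0]
grip_width: 0.643
finger_force: 0.0
time: 27.05
position: [0.4899, 0.267, 0.088]
ee_rot: [0.275, 3.129, 0.0]
wrist_force: [0.5, 0.2, 0.5]
grip_width: 0.372
finger_force: 29.9
(array([-0.0001,  0.    ,  0.002 ]), np.float64(79.9), 'rows', 12, 'alt turn', np.float64(-100.1), 'j6', np.float64(-56.9), 'psi', np.float64(79.9))
t 27.05 [0.4899 0.267  0.088 ] F [0.5121 0.1687 0.5266] w 0.37232749416746586 29.86145630478859
```

```bash
python3 -m inch '[0,0,-0.03,0,0,0,-0.06,0,0,0,-0.09,0,0,0,-0.1,0]' - 40
python3 -m inch '[-0.1063,-0.1027,0,0,-0.1063,-0.1027,0,0,-0.1063,-0.1027,0,0,-0.1063,-0.1027,0,0,-0.1063,-0.1027,0,0]'
python3 -m inch '[0,0,0.03,0,0,0,0.05,0,0,0,0.06,0,0,0,0.06,0,0,0,0.06,0,0,0,0.06,0]'
python3 plan.py .5766 .1474 .088 80
cat > al.py <<'E'
from h import *
import sys
v=[]
for n,(x0,y0,x1,y1) in {"scene":(310,190,370,250),"top":(260,150,320,210)}.items():
    im=snapshot(n); v.append(cv2.resize(im[y0:y1,x0:x1,::-1],(390,390),interpolation=cv2.INTER_CUBIC))
    for nm in("sleeve_mid_1_mid","feet"):
        for d in comps(n,nm): print(n,nm,d[0],d[1].round(1),d[2:])
cv2.imwrite(sys.argv[1],np.hstack(v))
E
python3 al.py pics/al1.png
```

```text
time: 27.38
position: [0.4918, 0.2678, 0.1928]
ee_rot: [0.274, 3.123, 0.005]
wrist_force: [1.1, -0.2, 0.1]
grip_width: 0.372
finger_force: 39.7
time: 27.8
position: [0.5786, 0.1437, 0.1872]
ee_rot: [0.282, 3.128, -0.002]
wrist_force: [-0.3, 0.0, -0.9]
grip_width: 0.368
finger_force: 39.8
time: 28.3
position: [0.5773, 0.1478, 0.1291]
ee_rot: [0.273, 3.128, 0.001]
wrist_force: [0.3, 0.6, 0.4]
grip_width: 0.37
finger_force: 39.8
(array([ 0.0007, -0.0006,  0.0411]), np.float64(0.0), 'rows', 1, 'alt turn', np.float64(-180.0), 'j6', np.float64(-70.8), 'psi', np.float64(80.0))
t 28.3 [0.5773 0.1478 0.1291] F [0.3316 0.6441 0.3539] w 0.37010146674982936 39.83339577913284
scene sleeve_mid_1_mid 0.68 [337.5 215.9] (162, array([333, 205,  12,  21], dtype=int32))
scene feet 0.92 [259.8 198.8] (152, array([250, 193,  21,  12], dtype=int32))
scene feet 0.92 [339.5 231.9] (236, array([328, 225,  24,  15], dtype=int32))
top feet 0.87 [396.1 174.1] (290, array([387, 165,  19,  19], dtype=int32))
```

View pics/al1.png

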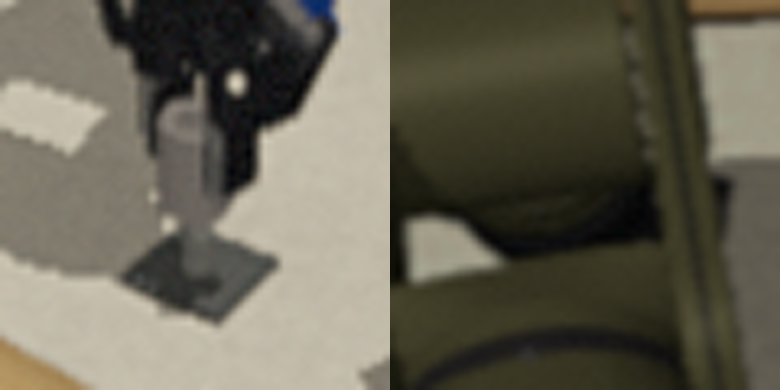

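The sleeve (scene (337,216)) hangs above the left stud; the top view is blocked by the arm. I'll descend gently and watch the force.

```bash
python3 -m inch '[0,0,0.005,0,0,0,0.01,0,0,0,0.013,0,0,0,0.015,0,0,0,0.017,0,0,0,0.018,0,0,0,0.019,0,0,0,0.02,0,0,0,0.02,0]'; python3 plan.py .5766 .1474 .094 80
```

```text
time: 29.35
position: [0.5772, 0.1473, 0.1109]
ee_rot: [-0.274, -3.129, 0.001]
wrist_force: [-8.1, -1.6, 16.8]
grip_width: 0.37
finger_force: 41.3
(array([0.0006, 0.    , 0.0169]), np.float64(-0.0), 'rows', 1, 'alt turn', np.float64(180.0), 'j6', np.float64(-70.8), 'psi', np.float64(80.0))
t 29.35 [0.5772 0.1473 0.1109] F [-8.0774 -1.6123 16.772 ] w 0.3704570861016487 41.306858360767365
```

```bash
python3 -m inch '[0.001,-0.0002,0,0,0.001,-0.0002,0,0,0.001,-0.0002,0.002,0,0.001,-0.0002,0.002,0]'; python3 -m inch '[0.001,0,0.001,0,0.001,0,0.001,0,0.001,0,0.003,0,0.001,0,0.003,0]'
```

```text
time: 29.68
position: [0.5752, 0.1474, 0.1063]
ee_rot: [-0.275, -3.128, 0.0]
wrist_force: [-2.0, -0.0, -0.6]
grip_width: 0.37
finger_force: 40.0
time: 30.02
position: [0.5745, 0.1474, 0.1022]
ee_rot: [-0.274, -3.129, 0.0]
wrist_force: [-0.4, -0.6, -0.7]
grip_width: 0.37
finger_force: 40.0
```

```bash
python3 -m inch '[-0.0003,0,0.003,0,-0.0003,0,0.006,0,-0.0003,0,0.007,0,-0.0003,0,0.008,0,-0.0003,0,0.0085,0,-0.0003,0,0.0085,0]'
```

```text
time: 30.52
position: [0.5746, 0.1473, 0.0942]
ee_rot: [-0.274, -3.128, 0.001]
wrist_force: [-4.0, -0.9, 1.5]
grip_width: 0.368
finger_force: 40.2
```

```bash
python3 -m inch '[0,0,0,0,0,0,0,0,0,0,0,0,0,0,0,0]' 0.055
python3 -m inch '[0,0,-0.03,0,0,0,-0.06,0,0,0,-0.09,0,0,0,-0.107,0,0,0,-0.107,0]'
python3 -m inch '[0.131,0.1813,0,0,0.131,0.1813,0,0,0.131,0.1813,0,0,0.131,0.1813,0,0,0.131,0.1813,0,0,0.131,0.1813,0,0,0.131,0.1813,0,0,0.131,0.1813,0,0]'
python3 plan.py .477 .3485 .088 80
python3 - <<'E'
from h import *
v=[]
for n,(x0,y0,x1,y1) in {"scene":(310,170,460,290),"top":(190,130,340,250)}.items():
    im=snapshot(n); v.append(cv2.resize(im[y0:y1,x0:x1,::-1],(400,320),interpolation=cv2.INTER_CUBIC))
cv2.imwrite("pics/al2.png",np.hstack(v))
E
```

```text
time: 30.85
position: [0.5756, 0.1475, 0.0949]
ee_rot: [0.274, 3.128, 0.001]
wrist_force: [-0.2, 0.3, 0.1]
grip_width: 0.643
finger_force: 0.0
time: 31.27
position: [0.5779, 0.1479, 0.2075]
ee_rot: [0.274, 3.119, 0.004]
wrist_force: [1.5, 0.5, 1.2]
grip_width: 0.642
finger_force: 0.0
time: 31.93
position: [0.4768, 0.3491, 0.2002]
ee_rot: [-0.271, -3.129, 0.002]
wrist_force: [-0.3, -0.2, 0.4]
grip_width: 0.643
finger_force: 0.0
(array([-0.0004, -0.0004,  0.1122]), np.float64(0.1), 'rows', 3, 'alt turn', np.float64(-179.9), 'j6', np.float64(-49.1), 'psi', np.float64(80.1))
t 31.9333 [0.4768 0.3491 0.2002] F [-0.32   -0.2209  0.4377] w 0.643141833896458 0.0
```

View pics/al2.png

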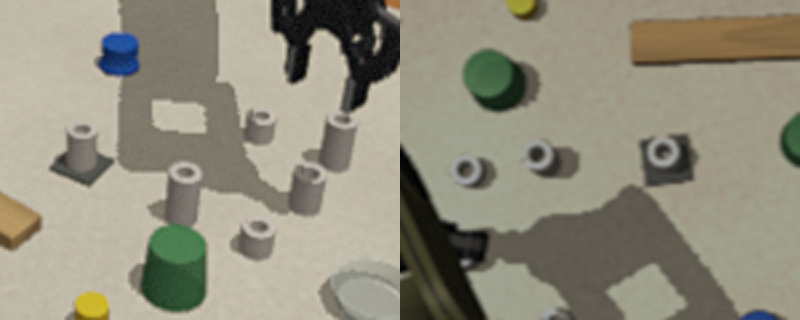

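The left sleeve is down on its foot (crop (82,147)). Next, the second 44 mm sleeve.

```bash
python3 -m inch '[0,0,0.035,0,0,0,0.07,0,0,0,0.095,0,0,0,0.105,0,0,0,0.11,0,0,0,0.112,0,0,0,0.112,0]'
python3 -m inch '[0,0,0,0,0,0,0,0,0,0,0,0,0,0,0,0,0,0,0,0,0,0,0,0]' 0.02 30
python3 -m inch '[0,0,0,0,0,0,0,0,0,0,0,0]' 0.055
python3 -m inch '[0,0,0,80,0,0,0,80,0,0,0,80,0,0,0,80,0,0,0,80,0,0,0,80,0,0,0,80,0,0,0,80,0,0,0,80,0,0,0,80,0,0,0,80,0,0,0,80]'
python3 -m inch '[0,0,0,0,0,0,0,0,0,0,0,0,0,0,0,0,0,0,0,0,0,0,0,0]' 0.02 40
python3 -m inch '[0,0,-0.03,0,0,0,-0.06,0,0,0,-0.09,0,0,0,-0.1,0,0,0,-0.1,0,0,0,-0.1,0]'
python3 plan.py .6135 -.150 .188 0
```

```text
time: 32.62
position: [0.4787, 0.3487, 0.0906]
ee_rot: [0.276, 3.128, 0.002]
wrist_force: [-0.4, -0.2, 0.9]
grip_width: 0.644
finger_force: 0.0
time: 33.12
position: [0.4788, 0.3495, 0.0916]
ee_rot: [0.274, 3.127, 0.003]
wrist_force: [-0.8, -0.5, 6.6]
grip_width: 0.366
finger_force: 29.9
time: 33.37
position: [0.4773, 0.3487, 0.0892]
ee_rot: [-0.274, -3.129, 0.0]
wrist_force: [0.0, -0.1, -0.6]
grip_width: 0.647
finger_force: 0.0
time: 34.37
position: [0.4772, 0.3486, 0.089]
ee_rot: [-2.225, -2.218, 0.001]
wrist_force: [0.6, 0.1, -0.1]
grip_width: 0.644
finger_force: 0.0
time: 34.87
position: [0.4776, 0.3488, 0.0894]
ee_rot: [-2.221, -2.221, -0.0]
wrist_force: [-0.1, -0.5, 0.3]
grip_width: 0.369
finger_force: 39.7
time: 35.37
position: [0.4774, 0.3486, 0.189]
ee_rot: [-2.222, -2.221, 0.0]
wrist_force: [-0.3, -0.4, -1.6]
grip_width: 0.368
finger_force: 40.0
(array([-0.4986,  0.1363,  0.001 ]), np.float64(-0.0), 'rows', 13, 'alt turn', np.float64(180.0), 'j6', np.float64(31.0), 'psi', np.float64(-0.0))
t 35.3667 [0.4774 0.3486 0.189 ] F [-0.2999 -0.3616 -1.5907] w 0.3684308052083047 39.95215969160199
```

```bash
python3 -m inch '[-0.2493,0.0681,0,0,-0.2493,0.0681,0,0,-0.2493,0.0681,0,0,-0.2493,0.0681,0,0,-0.2493,0.0681,0,0,-0.2493,0.0681,0,0,-0.2493,0.0681,0,0,-0.2493,0.0681,0,0]'
python3 -m inch '[-0.2493,0.0682,0,0,-0.2493,0.0682,0,0,-0.2493,0.0682,0,0,-0.2493,0.0682,0,0,-0.2493,0.0682,0,0,-0.2493,0.0682,0,0,-0.2493,0.0682,0,0,-0.2493,0.0682,0,0]'
python3 -m inch '[0,0,0.03,0,0,0,0.05,0,0,0,0.06,0,0,0,0.063,0,0,0,0.066,0,0,0,0.069,0,0,0,0.072,0,0,0,0.075,0,0,0,0.077,0,0,0,0.078,0,0,0,0.078,0]'
python3 plan.py .6135 -.150 .0952 0
```

```text
time: 36.03
position: [0.5448, 0.0969, 0.1866]
ee_rot: [-2.225, -2.214, 0.006]
wrist_force: [-1.2, 0.3, -1.5]
grip_width: 0.365
finger_force: 40.0
time: 36.7
position: [0.6136, -0.1507, 0.1875]
ee_rot: [-2.223, -2.217, 0.001]
wrist_force: [-0.2, 0.6, -1.1]
grip_width: 0.372
finger_force: 40.0
time: 37.62
position: [0.6136, -0.1501, 0.1115]
ee_rot: [2.222, 2.221, -0.0]
wrist_force: [0.3, -0.5, -1.5]
grip_width: 0.37
finger_force: 40.0
(array([ 0.0001, -0.0001,  0.0163]), np.float64(-0.0), 'rows', 1, 'alt turn', np.float64(180.0), 'j6', np.float64(-18.6), 'psi', np.float64(-0.0))
t 37.6167 [ 0.6136 -0.1501  0.1115] F [ 0.2556 -0.5202 -1.4939] w 0.3704595804577928 39.99124690890312
```

No contact at 22 mm, so it is on the stud. I'll keep lowering.

```bash
python3 -m inch '[0,0,0.003,0,0,0,0.006,0,0,0,0.009,0,0,0,0.012,0,0,0,0.0145,0,0,0,0.016,0,0,0,0.0165,0,0,0,0.0165,0]'
```

```text
time: 38.28
position: [0.6135, -0.15, 0.0954]
ee_rot: [-2.221, -2.221, 0.001]
wrist_force: [-3.0, -1.8, 5.3]
grip_width: 0.367
finger_force: 40.4
```

```bash
python3 -m inch '[0,0,0,0,0,0,0,0,0,0,0,0,0,0,0,0]' 0.055
python3 -m inch '[0,0,-0.03,0,0,0,-0.06,0,0,0,-0.09,0,0,0,-0.125,0,0,0,-0.155,0,0,0,-0.185,0]'
python3 -m inch '[0,-0.25,0,0,0,-0.25,0,0,0,-0.25,0,0,0,-0.25,0,0,0,-0.25,0,0,0,-0.25,0,0,0,-0.25,0,0]' 
python3 look.py bridge jar_1 sleeve_mid_1_mid
python3 - <<'E'
from h import *
snap=snapshot("top")
d=max(spotter.trace("top","bridge"),key=lambda d:d["conf"]); q=cv2.minAreaRect(np.argwhere(d["region"])[:,::-1].astype(np.float32)); b=cv2.boxPoints(q); P=np.array([ray("top",u,.02) for u in b]); print("bridge",P,P.mean(0))
cv2.imwrite("pics/t3.png",snap[:,:,::-1])
E
python3 plan.py .5 -.1 .3 0
```

```text
time: 38.62
position: [0.6137, -0.1497, 0.0947]
ee_rot: [-2.222, -2.221, -0.0]
wrist_force: [-0.1, 0.2, 0.2]
grip_width: 0.644
finger_force: 0.0
time: 39.12
position: [0.6136, -0.1497, 0.2818]
ee_rot: [2.221, 2.221, 0.001]
wrist_force: [0.8, -0.4, -0.4]
grip_width: 0.646
finger_force: 0.0
time: 39.7
position: [0.3583, -0.1486, 0.2786]
ee_rot: [-2.224, -2.218, 0.002]
wrist_force: [0.3, 0.3, -1.1]
grip_width: 0.647
finger_force: 0.0
scene bridge
    0.71 [276.7 232.8] 1830 [225 201 101  64]
    0.41 [340.1 225. ] 185 [335 216  11  19]
scene jar_1
    0.71 [268.8 157.1] 109 [263 152  12  11]
    0.59 [354.2 190.8] 228 [347 182  15  18]
    0.56 [242.2 166.6] 201 [235 159  16  16]
    0.55 [267.7 169.7] 217 [261 162  15  17]
    0.44 [449.9 279.8] 729 [434 266  34  29]
scene sleeve_mid_1_mid
    0.75 [339.9 224.6] 173 [335 216  11  18]
top bridge
    0.87 [340.4 143.4] 2194 [276 133 130  22]
top jar_1
    0.89 [467.  200.3] 333 [457 190  21  21]
    0.69 [502.3 237.6] 351 [491 229  24  19]
    0.67 [460.5 236.4] 274 [449 229  22  17]
    0.63 [436.2 216.4] 315 [426 208  21  19]
    0.52 [323.7 255.1] 284 [315 246  19  19]
top sleeve_mid_1_mid
    0.53 [288.3 187.2] 131 [282 181  13  14]
bridge [[ 0.7193  0.1842]
 [ 0.7294 -0.1726]
 [ 0.681  -0.1725]
 [ 0.6711  0.1823]] [0.7002 0.0053]
(array([ 0.0498,  0.1357, -0.0204]), np.float64(0.0), 'rows', 4, 'alt turn', np.float64(-180.0), 'j6', np.float64(-30.2), 'psi', np.float64(0.0))
t 40.2 [ 0.3643 -0.1498  0.2797] F [-0.3477 -0.6662  0.3219] w 0.6480501685526981 0.0
```

View pics/t3.png

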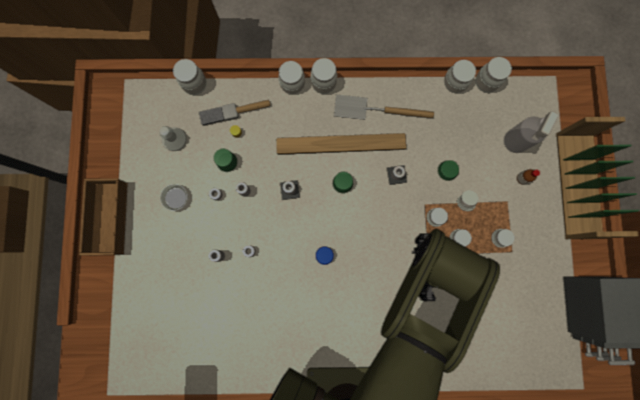

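The jars on the board are at (436,216), (460,236) and (502,238). One has been knocked to (467,200), at the board's far edge. I'll locate it and put it back.

```bash
python3 - <<'E'
from h import *
for z in(0,.006): print(z,fit({"scene":np.array([242.2,166.6]),"top":np.array([467,200.3])},lambda x,y:cyl(x,y,.025,z,z+.036),[.53,-.33]))
print(fit({"top":np.array([502.3,237.6])},lambda x,y:cyl(x,y,.025,.006,.042),[.53,-.33]))
print(fit({"top":np.array([436.2,216.4])},lambda x,y:cyl(x,y,.025,.006,.042),[.53,-.33]))
print(fit({"top":np.array([460.5,236.4])},lambda x,y:cyl(x,y,.025,.006,.042),[.53,-.33]))
im=snapshot("scene"); cv2.imwrite("pics/s4.png",cv2.resize(im[130:190,210:310,::-1],None,fx=6,fy=6,interpolation=3))
E
```

```text
0 (array([ 0.5378, -0.3385]), array([ 0.4473,  0.6793,  0.3732, -0.1164]))
0.006 (array([ 0.5381, -0.3359]), array([ 0.6185, -0.5579,  0.1537, -0.5428]))
(array([ 0.4347, -0.4243]), array([ 0., -0.]))
(array([ 0.4938, -0.2495]), array([-0., -0.]))
(array([ 0.4393, -0.3122]), array([0., 0.]))
```

View pics/s4.png

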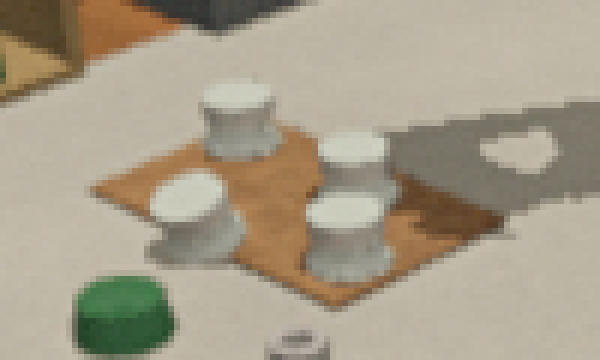

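It is leaning, half over the board's far edge (crop (195,220)). I'll regrip it along x, which squares it up, and put it back in its slot.

```bash
python3 -m inch '[-0.187,0.177,0.0797,0,-0.187,0.177,0.0797,0,-0.187,0.177,0.0797,0,-0.187,0.177,0.0797,0,-0.187,0.177,0.0797,0,-0.187,0.177,0.0797,0,-0.187,0.177,0.0797,0,-0.187,0.177,0.0797,0,-0.187,0.177,0.0797,0]' 0.073 30
python3 -m inch '[0,0,0.035,0,0,0,0.07,0,0,0,0.095,0,0,0,0.105,0,0,0,0.11,0,0,0,0.11,0,0,0,0.11,0]'
python3 -m inch '[0,0,0,0,0,0,0,0,0,0,0,0,0,0,0,0,0,0,0,0,0,0,0,0]' 0.03 30
python3 -m inch '[0,0,-0.02,0,0,0,-0.04,0,0,0,-0.06,0,0,0,-0.06,0]'
python3 plan.py .494 -.368 .15 0
python3 - <<'E'
from h import *
im=snapshot("scene"); cv2.imwrite("pics/s5.png",cv2.resize(im[120:190,210:310,::-1],None,fx=6,fy=6,interpolation=3))
E
```

```text
time: 41.0
position: [0.5407, -0.3371, 0.1986]
ee_rot: [-2.22, -2.218, 0.001]
wrist_force: [-0.8, -0.3, -0.7]
grip_width: 0.855
finger_force: 0.0
time: 41.58
position: [0.5414, -0.3372, 0.0923]
ee_rot: [2.22, 2.219, 0.001]
wrist_force: [-0.2, 0.1, 0.2]
grip_width: 0.851
finger_force: 0.0
time: 42.08
position: [0.542, -0.3378, 0.093]
ee_rot: [2.219, 2.218, 0.002]
wrist_force: [-0.2, 1.1, 6.6]
grip_width: 0.526
finger_force: 39.8
time: 42.42
position: [0.5426, -0.3384, 0.1555]
ee_rot: [2.216, 2.215, 0.002]
wrist_force: [1.3, -0.6, 0.6]
grip_width: 0.526
finger_force: 40.1
(array([-0.0295, -0.0486,  0.0053]), np.float64(-0.0), 'rows', 2, 'alt turn', np.float64(180.0), 'j6', np.float64(-36.7), 'psi', np.float64(-0.0))
t 42.4167 [ 0.5426 -0.3384  0.1555] F [ 1.3196 -0.6484  0.6053] w 0.5260268206961822 40.113133527338505
```

View pics/s5.png

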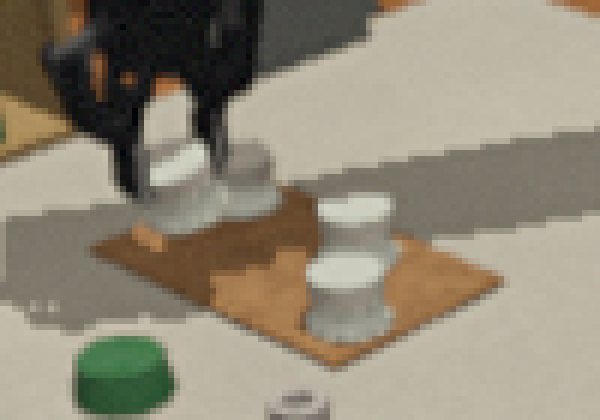

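The jar is still slightly tilted in the grip; it will settle flat when released at contact.

```bash
python3 -m inch '[-0.031,-0.048,0,0,-0.031,-0.048,0,0,-0.031,-0.048,0,0,-0.031,-0.048,0.02,0,-0.031,-0.048,0.035,0,-0.031,-0.048,0.043,0,-0.031,-0.048,0.048,0,-0.031,-0.048,0.051,0,-0.031,-0.048,0.053,0,-0.031,-0.048,0.053,0]'
```

```text
time: 43.3
position: [0.4927, -0.368, 0.0989]
ee_rot: [-2.221, -2.221, 0.001]
wrist_force: [-3.7, 2.6, 5.1]
grip_width: 0.522
finger_force: 41.3
```

```bash
python3 -m inch '[0,0,0.001,0,0,0,0.002,0,0,0,0.002,0,0,0,0.002,0]' - 20
python3 -m inch '[0,0,0,0,0,0,0,0,0,0,0,0,0,0,0,0]' 0.07
python3 -m inch '[0,0,-0.03,0,0,0,-0.06,0,0,0,-0.09,0,0,0,-0.125,0,0,0,-0.155,0,0,0,-0.185,0]'
python3 -m inch '[0,-0.12,0,0,0,-0.12,0,0,0,-0.12,0,0,0,-0.12,0,0]' 
python3 look.py jar_1 bridge
python3 plan.py .7 .0 .28 8
python3 - <<'E'
from h import *
im=snapshot("scene"); cv2.imwrite("pics/s6.png",cv2.resize(im[120:190,210:310,::-1],None,fx=6,fy=6,interpolation=3))
E
```

```text
time: 43.63
position: [0.493, -0.3684, 0.0987]
ee_rot: [-2.221, -2.222, 0.002]
wrist_force: [-8.5, 4.5, 15.3]
grip_width: 0.523
finger_force: 42.8
time: 43.97
position: [0.4927, -0.3678, 0.0951]
ee_rot: [2.222, 2.221, 0.0]
wrist_force: [1.2, 0.0, -0.7]
grip_width: 0.818
finger_force: 0.0
time: 44.47
position: [0.4926, -0.3677, 0.2818]
ee_rot: [2.222, 2.221, 0.0]
wrist_force: [0.9, -0.4, 0.7]
grip_width: 0.823
finger_force: 0.0
time: 44.8
position: [0.3682, -0.3672, 0.2793]
ee_rot: [-2.223, -2.216, 0.002]
wrist_force: [0.6, -0.2, -0.1]
grip_width: 0.819
finger_force: 0.0
scene jar_1
    0.72 [266.8 169.9] 195 [260 163  15  15]
    0.71 [248.  159.2] 168 [242 152  14  15]
    0.68 [251.3 149. ] 122 [245 144  13  12]
    0.68 [354.2 190.7] 217 [347 183  15  16]
    0.45 [260.7 200.2] 94 [250 196  22   9]
    0.45 [340.5 233.7] 134 [329 228  23  13]
    0.42 [268.8 157.5] 128 [263 152  13  12]
scene bridge
    0.61 [275.8 232.3] 1703 [226 202  99  62]
    0.38 [450.  279.2] 731 [433 266  35  28]
top jar_1
    0.83 [436.  216.6] 273 [427 209  20  17]
    0.8 [323.4 255.3] 257 [315 247  18  18]
    0.63 [501.5 237.2] 299 [491 229  22  18]
    0.61 [459.  237.5] 296 [449 229  21  18]
    0.51 [478.7 218.2] 361 [468 209  23  20]
    0.47 [242.4 189.3] 153 [236 183  14  14]
top bridge
    0.71 [339.8 143.4] 2211 [276 133 130  22]
    0.35 [394.7 177. ] 194 [386 166  21  19]
    0.35 [288.4 191.3] 220 [279 180  20  21]
    0.35 [288.2 187.6] 14 [286 186   5   4]
(array([0.3677, 0.3267, 0.0004]), np.float64(-8.0), 'rows', 12, 'alt turn', np.float64(172.0), 'j6', np.float64(-50.5), 'psi', np.float64(0.0))
t 45.1 [ 0.3735 -0.3679  0.2803] F [ 0.1254  0.0442 -0.6755] w 0.818468358822672 0.0
```

View pics/s6.png

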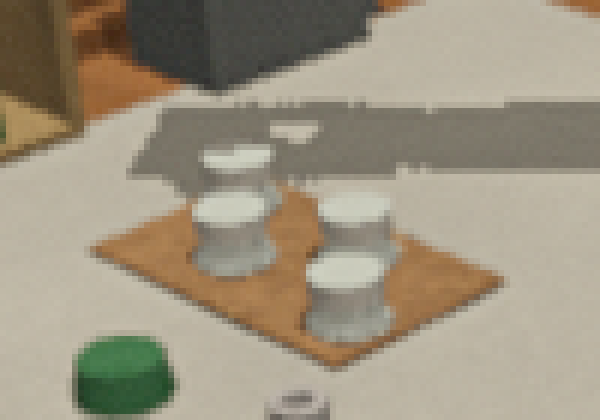

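All four jars stand upright on the board. Next, the bridge.

```bash
python3 -m inch '[0.186,0.164,0,0,0.186,0.164,0,0,0.186,0.164,0,0,0.186,0.164,0,0,0.186,0.164,0,0,0.186,0.164,0,0,0.186,0.164,0,0]' 0.068
python3 -m inch '[0.187,0.1645,0.08,-1.7,0.187,0.1645,0.08,-1.7,0.187,0.1645,0.08,-1.7,0.187,0.1645,0.08,-1.7,0.187,0.1645,0.08,-1.7,0.187,0.1645,0.08,-1.7,0.187,0.1645,0.08,-1.7,0.187,0.1645,0.08,-1.7,0.187,0.1645,0.08,-1.7]'
python3 -m inch '[0,0,0.035,0,0,0,0.07,0,0,0,0.095,0,0,0,0.11,0,0,0,0.118,0,0,0,0.122,0,0,0,0.122,0,0,0,0.122,0]'
python3 plan.py .702 .005 .077 1.7
```

```text
time: 45.73
position: [0.5406, -0.1767, 0.2802]
ee_rot: [-2.214, -2.229, -0.004]
wrist_force: [-0.9, -0.4, -0.3]
grip_width: 0.797
finger_force: 0.0
time: 46.48
position: [0.7013, 0.0055, 0.1993]
ee_rot: [-2.186, -2.255, 0.003]
wrist_force: [-1.0, -0.7, 0.1]
grip_width: 0.798
finger_force: 0.0
time: 47.15
position: [0.7023, 0.0046, 0.0804]
ee_rot: [2.187, 2.252, 0.003]
wrist_force: [0.4, 0.1, 0.1]
grip_width: 0.793
finger_force: 0.0
(array([ 0.0004, -0.0003,  0.0034]), np.float64(-0.0), 'rows', 1, 'alt turn', np.float64(180.0), 'j6', np.float64(-5.7), 'psi', np.float64(1.7))
t 47.15 [0.7023 0.0046 0.0804] F [0.4117 0.0506 0.0604] w 0.7928153084033448 0.0
```

```bash
python3 -m inch '[0,0,0,0,0,0,0,0,0,0,0,0,0,0,0,0,0,0,0,0,0,0,0,0,0,0,0,0]' 0.03 60
python3 -m inch '[0,0,-0.02,0,0,0,-0.04,0,0,0,-0.06,0,0,0,-0.08,0,0,0,-0.09,0,0,0,-0.09,0,0,0,-0.09,0]'
python3 plan.py .594 -.0014 .169 7.4
```

```text
time: 47.73
position: [0.7026, 0.005, 0.0807]
ee_rot: [2.187, 2.252, 0.004]
wrist_force: [-0.4, 0.3, 6.8]
grip_width: 0.51
finger_force: 63.8
time: 48.32
position: [0.7011, 0.0051, 0.168]
ee_rot: [2.189, 2.254, 0.0]
wrist_force: [0.1, 0.5, -3.6]
grip_width: 0.501
finger_force: 62.9
(array([-0.0034, -0.1072, -0.001 ]), np.float64(-5.7), 'rows', 3, 'alt turn', np.float64(174.3), 'j6', np.float64(-5.6), 'psi', np.float64(1.7))
t 48.3167 [0.7011 0.0051 0.168 ] F [ 0.1359  0.4663 -3.5929] w 0.5011242669827517 62.90643811225891
```

```bash
python3 -m inch '[-0.0015,-0.03,0,-5.7,-0.003,-0.07,0,-5.7,-0.0034,-0.1,0,-5.7,-0.0034,-0.1072,0,-5.7,-0.0034,-0.1072,0,-5.7,-0.0034,-0.1072,0,-5.7,-0.0034,-0.1072,0,-5.7,-0.0034,-0.1072,0,-5.7]'
python3 -m inch '[0,0,0.01,0,0,0,0.02,0,0,0,0.025,0,0,0,0.028,0,0,0,0.028,0]'
python3 plan.py .594 -.0014 .130 7.4
python3 - <<'E'
from h import *
im=snapshot("scene"); cv2.imwrite("pics/s7.png",cv2.resize(im[130:290,220:420,::-1],None,fx=4,fy=3.75,interpolation=3))
E
```

```text
time: 48.98
position: [0.5954, -0.0015, 0.1683]
ee_rot: [2.073, 2.359, 0.001]
wrist_force: [0.3, 0.9, -2.0]
grip_width: 0.506
finger_force: 63.0
time: 49.4
position: [0.5933, -0.0014, 0.1383]
ee_rot: [-2.072, -2.358, 0.003]
wrist_force: [-0.0, -0.4, -2.7]
grip_width: 0.507
finger_force: 63.0
(array([-0.0001,  0.0007,  0.0083]), np.float64(-0.0), 'rows', 1, 'alt turn', np.float64(180.0), 'j6', np.float64(-12.7), 'psi', np.float64(7.4))
t 49.4 [ 0.5933 -0.0014  0.1383] F [-0.0243 -0.4186 -2.7016] w 0.5065228468095275 62.96801805496216
```

View pics/s7.png

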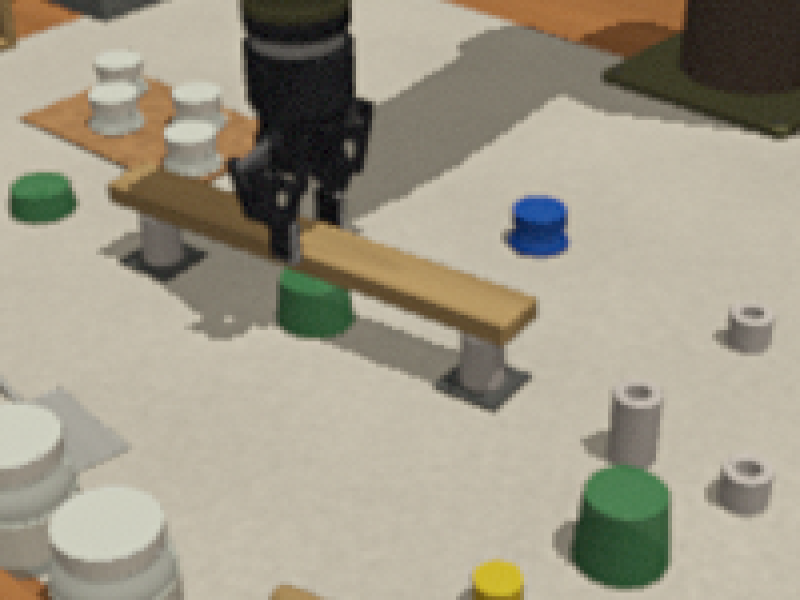

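The bridge hangs square and centred over both sleeves, which stand at crop (162,240) and (483,360). I'll lower it.

```bash
python3 -m inch '[0,0,0.003,0,0,0,0.005,0,0,0,0.007,0,0,0,0.008,0,0,0,0.009,0,0,0,0.0095,0,0,0,0.0095,0]'; python3 plan.py .594 -.0014 .128 7.4
```

```text
time: 50.03
position: [0.5942, -0.0015, 0.1308]
ee_rot: [2.074, 2.36, 0.0]
wrist_force: [-1.4, 0.2, -1.5]
grip_width: 0.508
finger_force: 63.0
(array([ 0.0001, -0.0002,  0.0028]), np.float64(-0.0), 'rows', 1, 'alt turn', np.float64(180.0), 'j6', np.float64(-12.7), 'psi', np.float64(7.4))
t 50.0333 [ 0.5942 -0.0015  0.1308] F [-1.3907  0.2243 -1.5326] w 0.5076848423723775 62.992966175079346
```

```bash
python3 -m inch '[0,0,0.0005,0,0,0,0.001,0,0,0,0.0015,0,0,0,0.0015,0]';python3 -m inch '[0,0,0.0005,0,0,0,0.001,0,0,0,0.001,0,0,0,0.001,0]'
```

```text
time: 50.37
position: [0.5944, -0.0015, 0.1306]
ee_rot: [2.074, 2.36, 0.0]
wrist_force: [-4.3, 1.0, 5.1]
grip_width: 0.507
finger_force: 63.9
time: 50.7
position: [0.5945, -0.0015, 0.1306]
ee_rot: [2.074, 2.36, -0.0]
wrist_force: [-5.7, -0.0, 10.4]
grip_width: 0.51
finger_force: 64.4
```

```bash
python3 -m inch '[0,0,-0.0015,0,0,0,-0.002,0,0,0,-0.002,0]'; python3 -m inch '[0,0,0,0,0,0,0,0,0,0,0,0,0,0,0,0,0,0,0,0]' 0.066
python3 -m inch '[0,0,-0.02,0,0,0,-0.05,0,0,0,-0.085,0,0,0,-0.12,0,0,0,-0.15,0,0,0,-0.15,0]'
python3 -m inch '[0,-0.25,0,0,0,-0.25,0,0,0,-0.25,0,0,0,-0.25,0,0,0,-0.25,0,0,0,-0.25,0,0,0,-0.25,0,0,0,-0.25,0,0]'
python3 look.py jar_1 bridge glass_low
python3 - <<'E'
from h import *
im=snapshot("scene"); t=snapshot("top")
cv2.imwrite("pics/fin.png",np.hstack([cv2.resize(im[130:290,220:420,::-1],(400,320),interpolation=3),cv2.resize(t[130:270,270:520,::-1],(400,320),interpolation=3)]))
def bm(x,y,th,z):
    c,s_=np.cos(th),np.sin(th); P=np.array([[i,j] for i in(-.0225,.0225) for j in(-.18,.18)])@np.array([[c,s_],[-s_,c]])+[x,y]
    return np.r_[np.c_[P,[z]*4],np.c_[P,[z+.02]*4]]
o={n:max(comps(n,"bridge"),key=lambda d:d[2])[1] for n in("scene","top")}
print(fit(o,lambda x,y:bm(x,y,.13,.05),[.6,0]))
E
```

```text
time: 50.95
position: [0.5945, -0.0015, 0.1306]
ee_rot: [2.073, 2.359, 0.001]
wrist_force: [-1.2, 0.1, 1.5]
grip_width: 0.505
finger_force: 63.5
time: 51.37
position: [0.5941, -0.0015, 0.1301]
ee_rot: [-2.074, -2.36, 0.0]
wrist_force: [0.6, 0.5, 0.5]
grip_width: 0.776
finger_force: 0.0
time: 51.87
position: [0.5971, -0.0017, 0.2891]
ee_rot: [2.066, 2.351, 0.013]
wrist_force: [1.0, -0.2, 0.7]
grip_width: 0.771
finger_force: 0.0
time: 52.53
position: [0.3448, -0.0336, 0.2806]
ee_rot: [2.073, 2.355, 0.003]
wrist_force: [0.7, 0.5, -0.2]
grip_width: 0.771
finger_force: 0.0
scene jar_1
    0.62 [266.9 169.5] 210 [260 162  15  16]
    0.56 [247.9 159. ] 157 [242 152  14  14]
    0.52 [354.2 190.5] 223 [347 182  15  17]
scene bridge
    0.56 [301.3 200. ] 1489 [247 177 106  47]
scene glass_low
    0.69 [229.5 182.3] 218 [221 175  18  15]
top jar_1
    0.84 [502.2 237.5] 320 [492 229  22  18]
    0.82 [479.5 218.6] 339 [469 210  22  19]
    0.73 [459.6 237.7] 338 [449 228  22  20]
    0.52 [323.8 255.3] 299 [315 246  19  20]
    0.5 [436.1 216.1] 269 [427 208  20  18]
top bridge
    0.75 [344.  177.7] 2479 [276 161 137  36]
top glass_low
    0.66 [447.7 170. ] 334 [437 161  22  20]
(array([ 0.5968, -0.0014]), array([ 0.2193, -0.0046,  0.1404, -0.1486]))
```

View pics/fin.png

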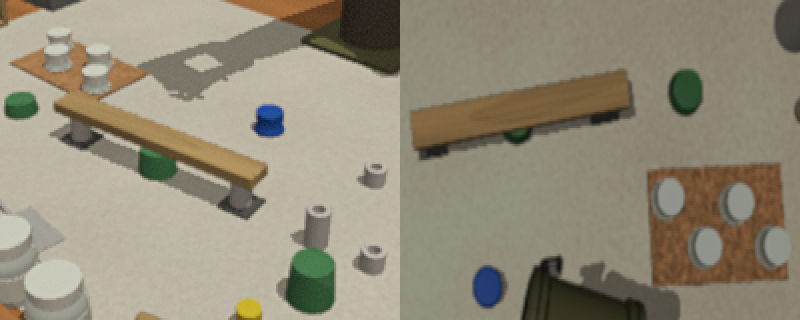

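The bridge lies centred and square on both sleeves above the glass, and the four jars are upright within the board. I'm handing it in.

```bash
python3 -c "
from rig import job
print(job.job_done())"
```

```text
the job is handed in; nothing more can be done
None
```

I handed the job in at about 53 s of the 210 s allowed, with all four jars upright on the cork board, the two 44 mm sleeves seated on the studs, and the bridge resting centred and square over the 42 mm glass; one jar got knocked off its place partway through and I put it back, and the hand-in call returned no verdict.

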